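# Finish a stepped casting core with rings from a latched case and the bench

### The arm

A 7-joint arm with a two-finger parallel gripper is mounted at the origin on the work surface. World frame = base frame: x ahead of the robot, y to its left, z up, the work surface at z = 0. Lengths are in m, angles in rad, forces in N, time in s.
With the tool pointing down it reaches from about 0.4 to 0.85 m from the base axis. Payload 10.4 kg.
Tool frame: the origin (TCP) lies where the fingers leave the gripper's body, on its centre line; the fingertips stand 73 mm ahead of it and the grasp point (between the pads) lies 54 mm ahead of it; z points along the fingers, y is the direction in which the jaws open and shut (so a half turn about z gives the same grasp; the last joint's range is limited). The gripper opens to 85 mm and grips with 20 to 120 N. Pads are 22 mm wide; open, the fingers measure 114 mm over their backs; the gripper's body (76 mm by 85 mm) begins 54 mm behind the grasp point. The pads swing forward as they close: fully open they stand 13 mm farther back than shut.
Start: joints at [-1.265, 0.332, -0.065, 1.46, 0.022, 1.35, -0.088], TCP at [0.202, 0.592, 0.304] pointing down, gripper open.
Joint ranges: [-2.6, 2.6], [-0.5, 2.12], [-1.47, 1.34], [0.16, 2.42], [-1.27, 4.41], [0.06, 2.06], [-2.6, 2.6]. Speed limits (rad/s): [2.22, 2.22, 2.79, 2.79, 3.14, 3.14, 3.14].

### API

Orientations are given as a unit quaternion [x, y, z, w].
In Python, from workcell import get_obs, camera, camera_model, hand_in gives the robot as it stands.
- The arm moves only by the shell command python3 -m crank 'ROWS' [FORCE]. ROWS is text: rows parted by semicolons, each of 7 numbers parted by spaces: the shift along the tool's x, y, z in units of 40 mm (1.0 is 40 mm), then the turn, a rotation vector about the tool's x, y, z in units of 8 degrees (1.0 is 8 degrees), then the finger opening in mm, from 0 to 85.4. In form: x y z ax ay az jaw; .... A call has exactly 10 rows; each row shifts and turns the pose as measured when the row begins, along the tool's axes as they then stand; what a row does not reach is not made up. A row lasts 1/10 s, in which the tool goes at most 50 mm and 8.59 degrees, less where a joint would pass 70% of its speed; a pose out of reach is approached as far as the arm can. A call is refused whole if a number of a shift passes 1 or a number of a turn 1, either way. A call with a gripper value outside its range is refused whole. The fingers move at their own pace and stop on an object; FORCE is the grip in N (left out, the last holds). Time passes only in rows, so rows that do not move let the fingers close, or fill a call up. It gives the time, the measured TCP pose, the force and the opening at its end, in the units of the state.
- get_obs(): the state, without advancing time (a new reading comes with each control period).
- camera(name): name is "side" or "top"; returns (picture, depth): 480x640x3 uint8, red, green, blue; 480x640 float32, m along the optical axis (not along the pixel's ray), 0 where there is no reading.
- camera_model(name): a dict with "fx", "fy", "cx", "cy" (pixels), "position" and "rotation" of the camera in the world. Camera axes: x right, y up, looking along -z (the intrinsics and any distortion apply to the point x, -y, -z); pixel columns grow to the right and rows downward; lengths in m; the calibration is good to about 2 mm. A picture is of the moment at which its call begins. camera_model takes no time and is no camera call.
- hand_in(): hands the job in, once; it reports no verdict.
The state is a dict: "clock": time; "joint_pos": joint angles; "joint_velocities": joint speeds; "tau": joint torques, N m; "position": TCP position; "ee_rot": TCP orientation; "ft_force": force on the tool from outside, world axes, zero at the start; "torque": the same for the moment, N m; "grip_width": opening from 0.0 (shut) to 1.0 (fully open).
Only numpy, scipy, OpenCV 4.12 (cv2) and the standard library are available. Lean on these libraries where they do the work, as an engineer would, in place of code of your own. Each camera call takes 0.05 s, during which the arm holds its last target.

### The job

Finish the stepped core on the arbor, where the largest resin ring already sits: first press and let go the push latch on the spacer case so that its clear lid springs open by itself, without pushing the lid. Then take the medium ring out of the case (the pocket is too snug to take it by its outside, so pinch its wall at the finger notch, lay it on the rubber pad and take it again across its outside) and thread it onto the arbor, and then thread the smallest ring on top, lowering each gently all the way down rather than dropping it. Leave the lid open, and leave the other things on the bench where they are.

Things in the scene. Friction and masses are not known exactly. Their poses are not given: they have to be found in the camera images.
- arbor_seat (a point): centre of the top face of the fixed aluminium base plate (100 x 100 x 14 mm), on the axis of the upright steel arbor, on which the large ring rests; the medium ring's underside belongs 30 mm and the small one's 54 mm above it. z up. The arbor is 38 mm in diameter and stands 78 mm above this point; its top 8 mm taper to 24 mm in diameter
- large (a point): green cast-resin ring lying flat (its z axis is its bore axis, up); outer diameter 70 mm, bore 42 mm, wall 14 mm, 30 mm thick, about 85 g; the point is its centre, half-way up. It already sits on the arbor, fully down.
- medium (a point): green cast-resin ring lying flat (its z axis is its bore axis, up); outer diameter 62 mm, bore 42 mm, wall 10 mm, 24 mm thick, about 45 g; the point is its centre, half-way up. It starts in the case's pocket under the lid, its top 2 mm below the rim of the pocket.
- small (a point): green cast-resin ring lying flat (its z axis is its bore axis, up); outer diameter 54 mm, bore 42 mm, wall 6 mm, 18 mm thick, about 25 g; the point is its centre, half-way up. It starts on the bench.
- pocket (a point): centre of the floor of the 66 x 66 mm pocket, 26 mm deep, floor 8 mm above the bench, in the fixed case. z up, x from latch to hinge, y towards the finger notch, 38 mm wide, as deep as the pocket, reaching 74 mm out along +y: one finger goes there, the other in the bore. Shut case: 118 mm along x (centred), y from -52 to +88 mm, 44 mm tall
- latch_top (a point): centre of the top of the round black push latch (30 mm across, 43 mm above the bench) on a ledge in front of the case, 31 mm from the lid's near edge. It is pressed straight down, 1.5 N to start and 5 N at full travel, and springs back up
- latch (a joint): how far the latch is pressed: 0 up, 0.007 m fully down; the lid is let go beyond about 0.004 m
- lid: the clear sprung lid, 114 x 138 x 4 mm; its origin lies on the hinge at the far (+x) side of the case and shut it runs from there along its own -x, its z axis up. Its z axis leans back from vertical by the opening angle: 0 shut; released, it springs by itself to about 2.3 rad in about a second and stays there
- lid_edge (a point): middle of the lid's free edge, where the steel bolt of the latch holds it; it rises and swings away from the latch as the lid opens
- pad_top (a point): centre of the top of a fixed black rubber pad, 100 x 100 mm, 3 mm thick, kept clear for setting a ring down
- mould_a: loose low teal resin mould, 110 x 75 x 30 mm; a bystander; origin at the centre of its underside
- mould_b: loose low aluminium mould, 120 x 100 x 32 mm; a bystander; origin at the centre of its underside
- cup: loose white mixing cup, 72 mm across, 75 mm tall; a bystander; origin at the centre of its underside
- spatula: loose spatula lying on the bench, about 200 mm long along its own x; a bystander
- dome: loose low resin dome, 100 mm across, 36 mm tall; a bystander; origin at the centre of its underside
- large_ring: the large ring again, its origin at the centre of its underside
- medium_ring: the medium ring again, its origin at the centre of its underside
- small_ring: the small ring again, its origin at the centre of its underside
Mind the look-alikes: they are no part of the job. Leave any pink look-alike of the part that bears arbor_seat alone.

How it is judged:
On the way, in this order (a step that is already met when the one before it is completed fails the run):
1. the latch is pressed and the lid has sprung open (beyond 1.2 rad) (angle between lid's own z axis and vertical above 1.2 rad), for 0.2 s.
2. the medium ring is down on the large one on the arbor (horizontal distance between each of large, medium and arbor_seat below 0.004 m and z of large in the frame of arbor_seat between 0.012 and 0.018 m and angle between each of large, medium's own z axis and vertical below 0.06 rad and z of medium in the frame of arbor_seat between 0.039 and 0.045 m), for 0.2 s.
3. the small ring is on the medium one (all of step 2 and horizontal distance between small and arbor_seat below 0.004 m and z of small in the frame of arbor_seat between 0.06 and 0.066 m and angle between small's own z axis and vertical below 0.06 rad), for 0.2 s.
At the end, for the whole second after the job is handed in: The rings lie released and still on the arbor, from the bottom large, medium, small, each fully down (within 3 mm of 15, 42, 63 mm centre height over the base), within 4 mm of the axis and 0.06 rad of flat; lid open beyond 1.2 rad; latch up (under 2 mm) (all of step 3 and linear speed of each of large_ring, medium_ring, small_ring below 0.02 m/s and angle between lid's own z axis and vertical above 1.2 rad and value of joint latch below 0.002 m); the robot touches nothing.
It fails at once if the robot pushes the lid while it is opening (more than 2 N before 1.2 rad) (angle between lid's own z axis and vertical below 1.2 rad and contact force between any of the arm, the fingers and lid above 2 N).
It fails at once if a ring on the arbor falls instead of being lowered (faster than 0.5 m/s) ((horizontal distance between large and arbor_seat below 0.008 m and z of large in the frame of arbor_seat below 0.08 m and linear speed of large_ring above 0.5 m/s) or (horizontal distance between medium and arbor_seat below 0.008 m and z of medium in the frame of arbor_seat below 0.08 m and linear speed of medium_ring above 0.5 m/s) or (horizontal distance between small and arbor_seat below 0.008 m and z of small in the frame of arbor_seat below 0.08 m and linear speed of small_ring above 0.5 m/s)).
It fails at once if another thing on the bench is pushed more than 40 mm (distance of any of mould_a, mould_b, cup, spatula, dome from where it was at the start of the episode above 0.04 m).
It also fails if it takes over 72 s, if anything falls off the work surface, if the arm or the gripper's body presses on something with over 40 N, if the wrist force passes 120 N, or if a joint passes its speed limit or range.

## Working session

There is one attempt and no reset: what is moved stays moved. The work goes in short steps, Python scripts to look and compute and a shell command to move; the robot and the scene stay as the last step left them, time stands still between calls to the robot, and variables do not carry over. Pictures are saved under pics/ and viewed, and the job is handed in when it is done.

```bash
ls; mkdir -p pics
python3 - <<'E'
from workcell import get_obs, camera, camera_model
import cv2,numpy as np
o=get_obs(); print(o)
for n in ("side","top"):
    p,d=camera(n); cv2.imwrite(f"pics/{n}0.png",p[:,:,::-1]); np.savez(f"{n}0.npz",p=p,d=d)
    print(n,camera_model(n))
E
```

```text
pics
{'clock': 0.0, 'joint_pos': array([-1.26461934,  0.33287877, -0.06469027,  1.46092705,  0.02162104,
        1.34989552, -0.08847052]), 'joint_velocities': array([ 0.00069022,  0.00035663, -0.00033032, -0.00068937, -0.00012561,
       -0.001618  ,  0.00114893]), 'tau': array([ 1.92306114e-03, -6.25464821e+01,  5.03615895e-02, -3.91586781e+01,
        1.62444898e-02,  9.84575890e-03,  2.09952077e-06]), 'position': array([0.2017288 , 0.5912692 , 0.30311835]), 'ee_rot': array([ 1.63626566e-01,  9.86522097e-01, -7.02644305e-04, -7.17259283e-05]), 'ft_force': array([ 0.43548121, -0.11277304,  0.65234611]), 'torque': array([ 0.03556536, -0.02662926, -0.03670408]), 'grip_width': 1.001853152684844}
side {'fx': 471.5752426442935, 'fy': 471.5752426442935, 'cx': 328.03460743669206, 'cy': 241.367604188584, 'position': array([ 0.26776665, -0.65741102,  0.81143033]), 'rotation': array([ 0.35876795, -0.07009793, -0.19106678,  0.91096944])}
top {'fx': 505.01103482201773, 'fy': 505.01103482201773, 'cx': 318.97943474650225, 'cy': 246.90464354366426, 'position': array([ 0.39450095, -0.00195372,  1.14379799]), 'rotation': array([ 0.03797346, -0.05585943, -0.69698602,  0.71389651])}
```

View pics/top0.png

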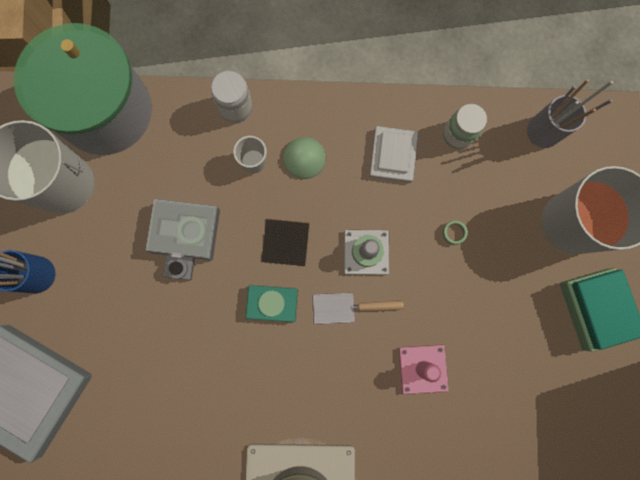

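View pics/side0.png

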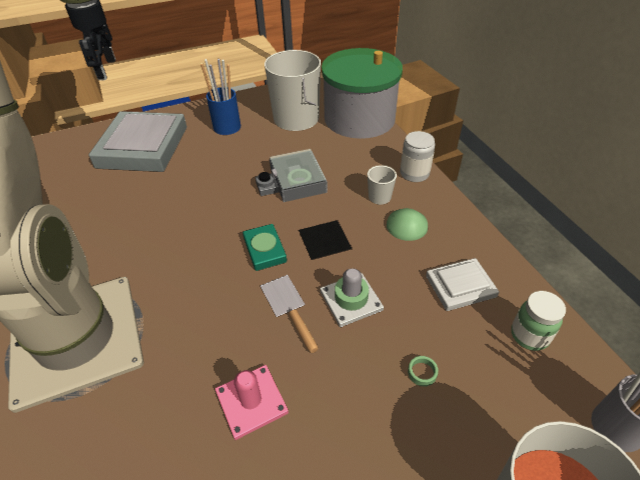

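The top view shows +x up and +y left. It contains:
- The case at (182,230), with its round latch at (177,268) and the medium ring at (191,231).
- The pad at (286,242).
- The aluminium plate with arbor and large ring at (368,251).
- The small ring at (456,233).
- The pink look-alike at (425,370), which I leave alone.

Next I measure the positions.

```bash
cat > h.py <<'E'
import numpy as np,cv2
from scipy.spatial.transform import Rotation as R
from workcell import get_obs, camera, camera_model
def cloud(n,d):
    m=camera_model(n); v,u=np.mgrid[0:480,0:640]
    c=np.stack([(u-m['cx'])/m['fx']*d,-(v-m['cy'])/m['fy']*d,-d],-1)
    return c@R.from_quat(m['rotation']).as_matrix().T+m['position']
def proj(n,P):
    m=camera_model(n); c=(np.atleast_2d(P)-m['position'])@R.from_quat(m['rotation']).as_matrix()
    return np.stack([m['cx']+m['fx']*c[:,0]/-c[:,2],m['cy']-m['fy']*c[:,1]/-c[:,2]],-1)
def snap(tag,names=("top","side")):
    out={}
    for n in names:
        p,d=camera(n); cv2.imwrite(f"pics/{n}{tag}.png",p[:,:,::-1]); np.savez(f"{n}{tag}.npz",p=p,d=d); out[n]=(p,d)
    return out
E
python3 - <<'E'
from h import *
np.set_printoptions(precision=4,suppress=True)
for n in("top","side"):
    z=np.load(f"{n}0.npz"); W=cloud(n,z['d']); np.save(n+"W.npy",W)
    pts={"top":[(182,250),(177,268),(191,231),(168,228),(286,242),(369,246),(350,240),(368,262),(447,236),(456,233),(272,303),(230,300)],
      "side":[(298,175),(265,177),(300,177),(325,240),(351,270),(337,300),(423,370),(263,242)]}[n]
    for u,v in pts: print(n,u,v,W[v,u])
p=cv2.imread("pics/top0.png"); s=cv2.imread("pics/side0.png")
a=cv2.resize(p[190:290,140:230],None,fx=4.4,fy=4.4,interpolation=2)
b=cv2.resize(p[215:285,330:400],None,fx=5,fy=5,interpolation=2)
cv2.imwrite("pics/c1.png",a);cv2.imwrite("pics/c2.png",b)
cv2.imwrite("pics/c3.png",cv2.resize(s[140:210,245:335],None,fx=7,fy=7,interpolation=2))
E
```

```text
top 182 250 [0.5277 0.2711 0.0405]
top 177 268 [0.488  0.2796 0.0407]
top 191 231 [0.5694 0.2526 0.046 ]
top 168 228 [0.5744 0.3025 0.0479]
top 286 242 [0.5564 0.0462 0.0043]
top 369 246 [ 0.5401 -0.1325  0.0915]
top 350 240 [ 0.5639 -0.0991  0.0105]
top 368 262 [ 0.5114 -0.1368  0.0417]
top 447 236 [ 0.5776 -0.3189  0.0188]
top 456 233 [ 0.588  -0.3449  0.0012]
top 272 303 [0.4172 0.0714 0.0318]
top 230 300 [ 0.4224  0.1678 -0.0005]
side 298 175 [0.5673 0.2431 0.0437]
side 265 177 [0.4874 0.2693 0.0443]
side 300 177 [0.5698 0.2356 0.042 ]
side 325 240 [0.5554 0.0416 0.0024]
side 351 270 [ 0.5385 -0.1308  0.0918]
side 337 300 [ 0.5037 -0.1417  0.0249]
side 423 370 [ 0.5929 -0.3361 -0.0009]
side 263 242 [0.4148 0.0683 0.0309]
```

View pics/c1.png

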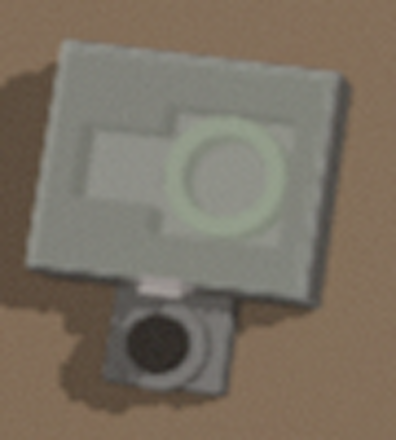

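View pics/c3.png

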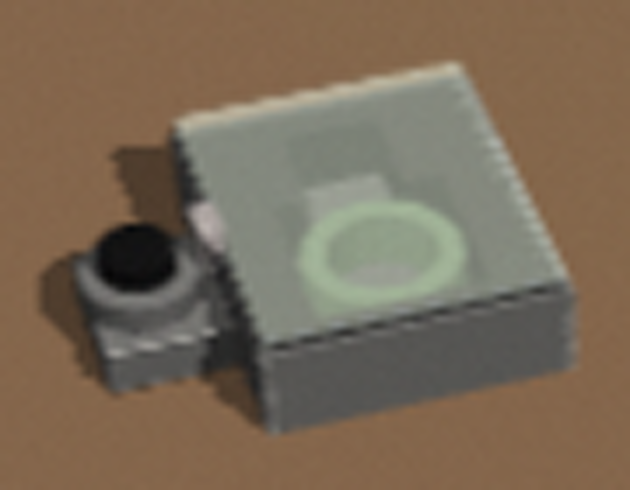

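View pics/c2.png

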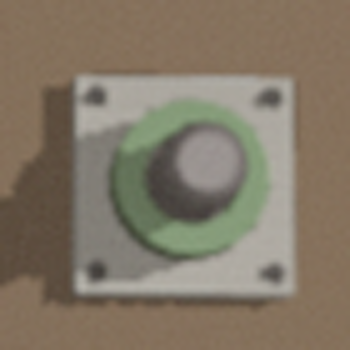

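```bash
cat >> h.py <<'E'
def onplane(n,uv,z):
    m=camera_model(n); uv=np.atleast_2d(uv).astype(float)
    c=np.stack([(uv[:,0]-m['cx'])/m['fx'],-(uv[:,1]-m['cy'])/m['fy'],-np.ones(len(uv))],-1)
    r=c@R.from_quat(m['rotation']).as_matrix().T
    return m['position']+r*((z-m['position'][2])/r[:,2])[:,None]
def circfit(P):
    A=np.c_[2*P[:,:2],np.ones(len(P))]; s=np.linalg.lstsq(A,(P[:,:2]**2).sum(1),rcond=None)[0]
    return s[:2],np.sqrt(s[2]+s[:2]@s[:2])
def blob(mask,u,v):
    k,l,st,ce=cv2.connectedComponentsWithStats(mask.astype(np.uint8))
    return (l==l[v,u])
E
python3 - <<'E'
from h import *
np.set_printoptions(precision=4,suppress=True)
seed={"top":dict(case=(182,250),latch=(177,268),ring=(447,236),pad=(286,242),plate=(350,240),large=(368,262)),
 "side":dict(case=(310,160),latch=(265,177),ring=(411,368),pad=(325,240),plate=(340,312),large=(345,300))}
def rect(n,mask,z):
    c,_=cv2.findContours(mask.astype(np.uint8),0,1); c=max(c,key=cv2.contourArea)
    P=onplane(n,cv2.convexHull(c)[:,0],z); r=cv2.minAreaRect((P[:,:2]*1000).astype(np.float32)); return r
for n in("top","side"):
    z=np.load(f"{n}0.npz"); p=z['p'].astype(int); W=cloud(n,z['d']); hsv=cv2.cvtColor(z['p'],cv2.COLOR_RGB2HSV).astype(int)
    Z=W[...,2]; v,u=np.mgrid[0:480,0:640]
    near=lambda k,r:(abs(u-seed[n][k][0])<r)&(abs(v-seed[n][k][1])<r)
    def B(k,m,r): 
        m=m&near(k,r); s=seed[n][k]; return blob(m,*s) if m[s[1],s[0]] else m
    m=B("pad",p.max(2)<45,40); print(n,"pad",m.sum(),rect(n,m,.003))
    m=B("latch",p.max(2)<50,25); P=onplane(n,np.argwhere(m)[:,::-1],.043); print(n,"latch",m.sum(),P.mean(0),np.ptp(P,0))
    m=B("plate",(hsv[...,1]<45)&(p.min(2)>85),40); print(n,"plate",m.sum(),rect(n,m,.014))
    m=B("case",(Z>.036)&(Z<.06),70); print(n,"case",m.sum(),rect(n,m,.044))
    g=(p[...,1]>p[...,0]+12)&(p[...,1]>p[...,2]+8)
    m=B("ring",g,30); 
    c,hh=cv2.findContours(m.astype(np.uint8),cv2.RETR_CCOMP,cv2.CHAIN_APPROX_NONE)
    for q in c:
        if len(q)>15: print(n,"small",len(q),circfit(onplane(n,q[:,0],.018)))
    m=B("large",g,30)&(abs(Z-.044)<.008); 
    c,hh=cv2.findContours(m.astype(np.uint8),cv2.RETR_CCOMP,cv2.CHAIN_APPROX_NONE)
    for q in c:
        if len(q)>15: print(n,"large",len(q),circfit(onplane(n,q[:,0],.044)))
    m=near("large",45)&(Z>.082)&(Z<.1); P=onplane(n,np.argwhere(m)[:,::-1],.092);print(n,"arbtop",m.sum(),P.mean(0),np.ptp(P,0))
E
```

```text
top pad 5 ((510.54693603515625, 56.12299728393555), (0.0, 0.0), 0.0)
top latch 43 [0.4879 0.282  0.043 ] [0.0218 0.0241 0.    ]
top plate 1183 ((537.419189453125, -135.79547119140625), (100.86454772949219, 100.29900360107422), 0.8956976532936096)
top case 3402 ((573.4822387695312, 275.4825134277344), (141.1151123046875, 122.94325256347656), 84.60975646972656)
top small 63 (array([ 0.5877, -0.3378]), np.float64(0.02539862925535318))
top small 53 (array([ 0.5877, -0.3372]), np.float64(0.02200986345012642))
top large 84 (array([ 0.5376, -0.1362]), np.float64(0.03270845806957349))
top large 62 (array([ 0.54  , -0.1375]), np.float64(0.024669857919723568))
top arbtop 239 [ 0.5378 -0.1344  0.092 ] [0.0343 0.036  0.    ]
side pad 1263 ((555.432861328125, 45.2592658996582), (98.73430633544922, 99.2022933959961), 85.62973022460938)
side latch 93 [0.4862 0.2745 0.043 ] [0.0296 0.0375 0.    ]
side plate 1297 ((536.0932006835938, -136.2813720703125), (100.60115814208984, 117.98738098144531), 0.7795826196670532)
side case 1574 ((571.064208984375, 267.08453369140625), (149.99322509765625, 122.50818634033203), 84.90447998046875)
side small 84 (array([ 0.5846, -0.3436]), np.float64(0.02763042055135619))
side small 59 (array([ 0.5844, -0.3439]), np.float64(0.01896090111567841))
side large 118 (array([ 0.5355, -0.143 ]), np.float64(0.030427998277235194))
side arbtop 232 [ 0.5343 -0.1455  0.092 ] [0.0367 0.0378 0.    ]
```

```bash
cat >> h.py <<'E'
np.set_printoptions(precision=3,suppress=True)
def need(tp,yaw,n=10):
    """yaw: deg of tool y axis from world y (ccw). prints total delta and per-row (tool frame evolves with turn)"""
    o=get_obs(); p=np.array(o['position']); r=R.from_quat(o['ee_rot'])
    y=np.radians(yaw); ty=np.array([-np.sin(y),np.cos(y),0]); tz=np.array([0,0,-1.]); tx=np.cross(ty,tz)
    rt=R.from_matrix(np.stack([tx,ty,tz],1)); dr=(r.inv()*rt).as_rotvec()
    d=np.array(tp)-p
    print("pos",p,"yaw",np.degrees(np.arctan2(-r.as_matrix()[0,1],r.as_matrix()[1,1])),"d",d,"total tool units",r.inv().apply(d)/.04,"turn units",np.degrees(dr)/8)
    for i in range(n):
        ri=r*R.from_rotvec(dr*i/n); print(np.round(np.r_[ri.inv().apply(d/n)/.04,np.degrees(dr)/n/8],2))
def st():
    o=get_obs(); r=R.from_quat(o['ee_rot']).as_matrix(); print("t",round(o['clock'],2),"p",o['position'],"yaw",round(np.degrees(np.arctan2(-r[0,1],r[1,1])),2),"tilt",r[:,2],"F",o['ft_force'],"g",round(o['grip_width'],3))
E
python3 - <<'E'
from h import *
need([.487,.281,.19],-5.4,10)
# overlay model of case/pocket/plate/small ring for check
def T(c,yaw):
    y=np.radians(yaw); return lambda P:(np.array(P,float)@np.array([[np.cos(y),np.sin(y),0],[-np.sin(y),np.cos(y),0],[0,0,1]]))+np.r_[c,0]
def circ(r,z,c=(0,0)): a=np.linspace(0,2*np.pi,40); return np.c_[c[0]+r*np.cos(a),c[1]+r*np.sin(a),0*a+z]
def rc(x0,x1,y0,y1,z): return np.array([[x0,y0,z],[x1,y0,z],[x1,y1,z],[x0,y1,z],[x0,y0,z]])
cy=-5.4; ex=np.array([np.cos(np.radians(cy)),np.sin(np.radians(cy))]); ey=np.array([-ex[1],ex[0]])
cc=np.array([.5735,.2755])+.001*ex; pk=cc-.018*ey; print("pocket",pk,"latch pred",cc-ex*.090)
case=T(pk,cy)
L=[case(rc(-.059,.059,-.052,.088,.044)),case(rc(-.033,.033,-.033,.033,.034)),case(rc(-.019,.019,.033,.074,.034)),case(rc(-.033,.033,-.033,.033,.008)),case(circ(.015,.043,(-.09,.018)))]
pl=T((.5374,-.1358),.9)
L+=[pl(rc(-.05,.05,-.05,.05,.014)),pl(circ(.035,.044)),pl(circ(.012,.092)),pl(circ(.019,.084))]
sm=T((.5877,-.3375),0); L+=[sm(circ(.027,.018)),sm(circ(.027,0)),sm(circ(.021,.018))]
pd=T((.5554,.0453),-4.4);L+=[pd(rc(-.05,.05,-.05,.05,.003))]
for n,cr in (("top",[(140,190,230,290),(330,210,480,290)]),("side",[(240,135,340,215),(310,250,450,400)])):
    im=cv2.imread(f"pics/{n}0.png")
    for i,(a,b,c,d) in enumerate(cr):
        s=min(800/(c-a),600/(d-b)); g=cv2.resize(im[b:d,a:c],None,fx=s,fy=s,interpolation=2)
        for l in L:
            q=((proj(n,l)-[a,b]+.5)*s).astype(int); cv2.polylines(g,[q],False,(0,0,255),1)
        cv2.imwrite(f"pics/ov_{n}{i}.png",g)
E
```

```text
pos [0.202 0.591 0.303] yaw -18.837179969796214 d [ 0.285 -0.31  -0.113] total tool units [-9.254 -5.036  2.837] turn units [-0.009 -0.001 -1.68 ]
[-0.93 -0.5   0.28 -0.   -0.   -0.17]
[-0.91 -0.53  0.28 -0.   -0.   -0.17]
[-0.9  -0.55  0.28 -0.   -0.   -0.17]
[-0.89 -0.57  0.28 -0.   -0.   -0.17]
[-0.87 -0.59  0.28 -0.   -0.   -0.17]
[-0.86 -0.61  0.28 -0.   -0.   -0.17]
[-0.85 -0.63  0.28 -0.   -0.   -0.17]
[-0.83 -0.65  0.28 -0.   -0.   -0.17]
[-0.82 -0.67  0.28 -0.   -0.   -0.17]
[-0.8  -0.69  0.28 -0.   -0.   -0.17]
pocket [0.573 0.257] latch pred [0.485 0.284]
```

View pics/ov_top0.png

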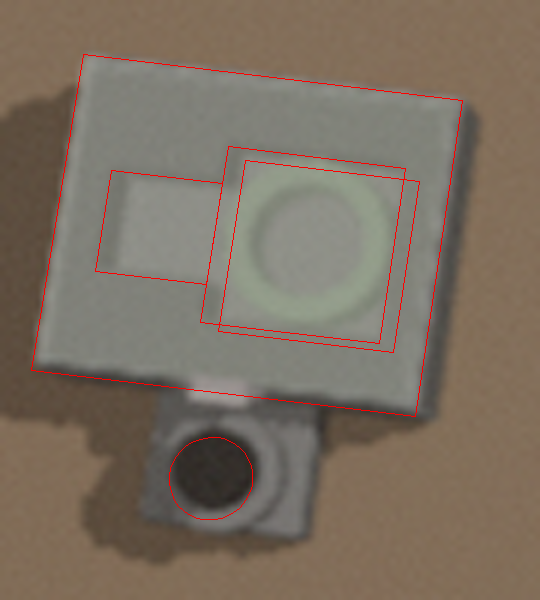

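View pics/ov_top1.png

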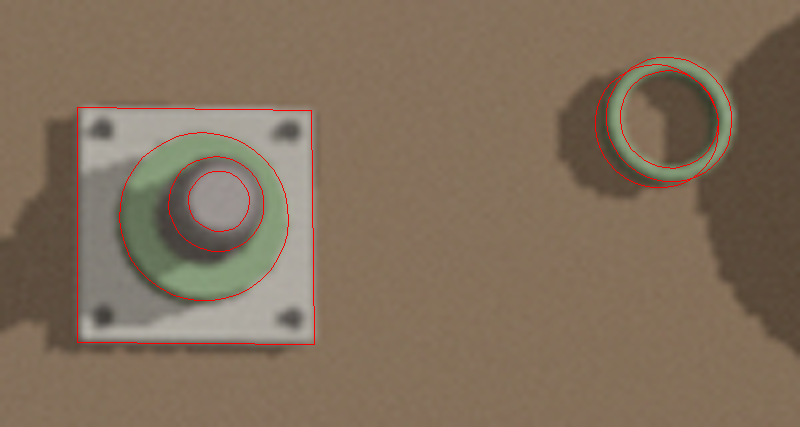

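View pics/ov_side0.png

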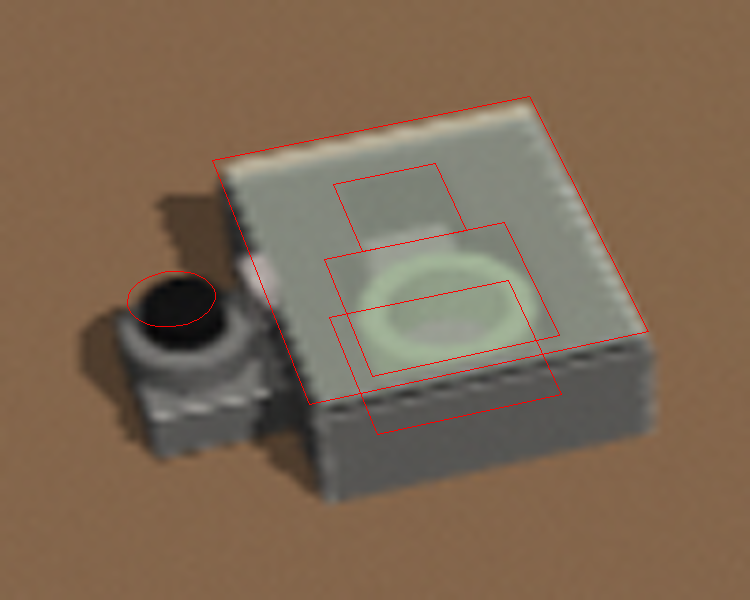

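View pics/ov_side1.png

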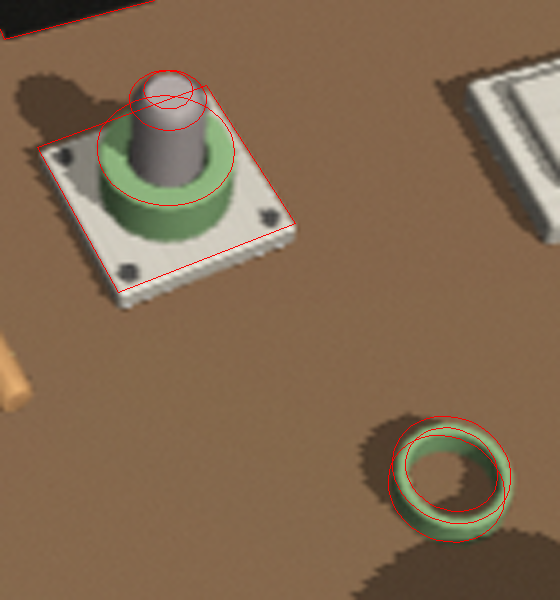

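The overlays fit to about 1–3 mm, and the predicted latch position agrees with the seen one. I'll move above the latch with the jaws shut, then compare the arm with the pictures there.

```bash
python3 -m crank '-0.93 -0.5 0.28 0 0 -0.17 0; -0.91 -0.53 0.28 0 0 -0.17 0; -0.9 -0.55 0.28 0 0 -0.17 0; -0.89 -0.57 0.28 0 0 -0.17 0; -0.87 -0.59 0.28 0 0 -0.17 0; -0.86 -0.61 0.28 0 0 -0.17 0; -0.85 -0.63 0.28 0 0 -0.17 0; -0.83 -0.65 0.28 0 0 -0.17 0; -0.82 -0.67 0.28 0 0 -0.17 0; -0.8 -0.69 0.28 0 0 -0.17 0' 30
python3 - <<'E'
from h import *
st(); snap("1"); need([.486,.280,.125],-5.4,5)
p,q=cv2.imread("pics/top1.png"),cv2.imread("pics/side1.png")
a=cv2.resize(p[190:320,120:270],None,fx=2.6,fy=2.6,interpolation=2); b=cv2.resize(q[90:220,220:370],None,fx=2.6,fy=2.6,interpolation=2)
cv2.imwrite("pics/c4.png",np.hstack([a,b]))
E
```

```text
clock: 1.1
position: [0.4928, 0.2755, 0.1842]
ee_rot: [0.034, 0.999, -0.0, -0.002]
ft_force: [0.1, 0.6, -0.0]
grip_width: 0.001
t 1.1 p [0.493 0.275 0.184] yaw -3.94 tilt [-0.005 -0.001 -1.   ] F [ 0.078  0.627 -0.   ] g 0.001
pos [0.495 0.27  0.183] yaw -4.47710853733671 d [-0.009  0.01  -0.058] total tool units [0.242 0.228 1.45 ] turn units [-0.038 -0.034  0.115]
[ 0.05  0.05  0.29 -0.01 -0.01  0.02]
[ 0.05  0.05  0.29 -0.01 -0.01  0.02]
[ 0.05  0.04  0.29 -0.01 -0.01  0.02]
[ 0.05  0.04  0.29 -0.01 -0.01  0.02]
[ 0.05  0.04  0.29 -0.01 -0.01  0.02]
```

View pics/c4.png

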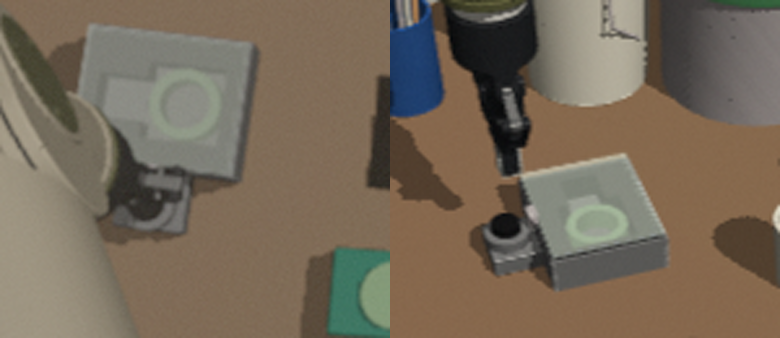

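The hand is beside and above the latch, with the shut tips near the lid edge in both views. I'll recentre it on the latch and come down to just above it.

```bash
python3 -m crank '0.1 0.08 0 0 0 0.05 0; 0.1 0.08 0 0 0 0.05 0; 0.06 0.06 0.1 0 0 0.02 0; 0 0 0.2 0 0 0 0; 0 0 0.3 0 0 0 0; 0 0 0.3 0 0 0 0; 0 0 0.3 0 0 0 0; 0 0 0.15 0 0 0 0; 0 0 0 0 0 0 0; 0 0 0 0 0 0 0'
python3 - <<'E'
from h import *
st(); need([.486,.280,.110],-5.4,1)
E
```

```text
clock: 2.2
position: [0.4808, 0.2838, 0.1225]
ee_rot: [0.046, 0.999, -0.003, -0.004]
ft_force: [0.2, -0.6, 0.3]
grip_width: -0.003
t 2.2 p [0.481 0.284 0.123] yaw -5.24 tilt [-0.009 -0.006 -1.   ] F [ 0.231 -0.599  0.263] g -0.003
pos [0.481 0.284 0.123] yaw -5.243620237785595 d [ 0.005 -0.004 -0.013] total tool units [-0.141 -0.081  0.313] turn units [-0.045 -0.059  0.019]
[-0.14 -0.08  0.31 -0.05 -0.06  0.02]
```

```bash
python3 -m crank '-0.12 -0.08 0 -0.05 -0.05 0 0; 0 0 0.1 0 0 0 0; 0 0 0.1 0 0 0 0; 0 0 0.08 0 0 0 0; 0 0 0.05 0 0 0 0; 0 0 0 0 0 0 0; 0 0 0 0 0 0 0; 0 0 0 0 0 0 0; 0 0 0 0 0 0 0; 0 0 0 0 0 0 0'
python3 - <<'E'
from h import *
st(); snap("2",("side",))
E
```

```text
clock: 3.2
position: [0.4868, 0.2801, 0.1107]
ee_rot: [0.046, 0.999, 0.002, 0.001]
ft_force: [-2.3, -0.8, 3.6]
grip_width: 0.003
t 3.2 p [0.487 0.28  0.111] yaw -5.29 tilt [ 0.002  0.003 -1.   ] F [-2.344 -0.84   3.55 ] g 0.003
```

View pics/side2.png

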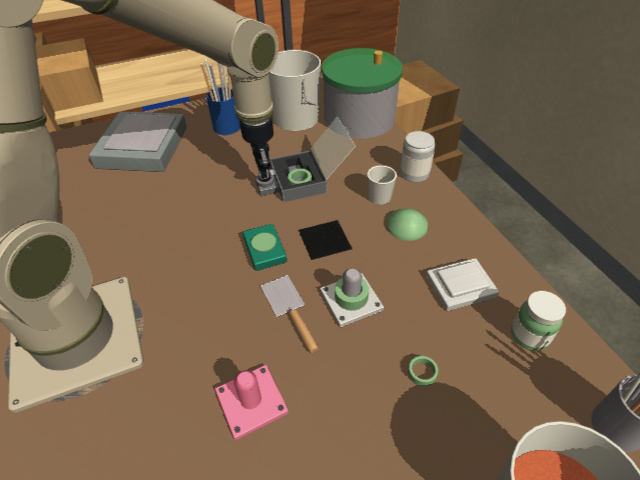

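The lid at (335,145) has sprung open by itself and the latch is held by the fingers. I'll retract and move clear to see the open case.

```bash
python3 -m crank '0 0 -0.4 0 0 0 0; 0.2 0 -0.7 0 0 0 0; 0.3 -0.2 -0.7 0 0 0 20; 0.3 -0.5 -0.6 0 0 0 35; 0.3 -0.6 -0.4 0 0 0 35; 0.2 -0.7 -0.2 0 0 0 35; 0 -0.7 0 0 0 0 35; 0 -0.7 0 0 0 0 35; 0 -0.3 0 0 0 0 35; 0 0 0 0 0 0 35'
python3 - <<'E'
from h import *
st(); snap("3")
p,q=cv2.imread("pics/top3.png"),cv2.imread("pics/side3.png")
a=cv2.resize(p[170:290,140:240],None,fx=4,fy=4,interpolation=2); b=cv2.resize(q[110:230,240:340],None,fx=4,fy=4,interpolation=2)
cv2.imwrite("pics/c5.png",np.hstack([a,b]))
E
```

```text
clock: 4.25
position: [0.4187, 0.1341, 0.233]
ee_rot: [0.045, 0.999, 0.003, 0.002]
ft_force: [-0.6, -0.1, 0.6]
grip_width: 0.406
t 4.25 p [0.419 0.134 0.233] yaw -5.12 tilt [ 0.004  0.005 -1.   ] F [-0.567 -0.101  0.619] g 0.406
```

View pics/c5.png

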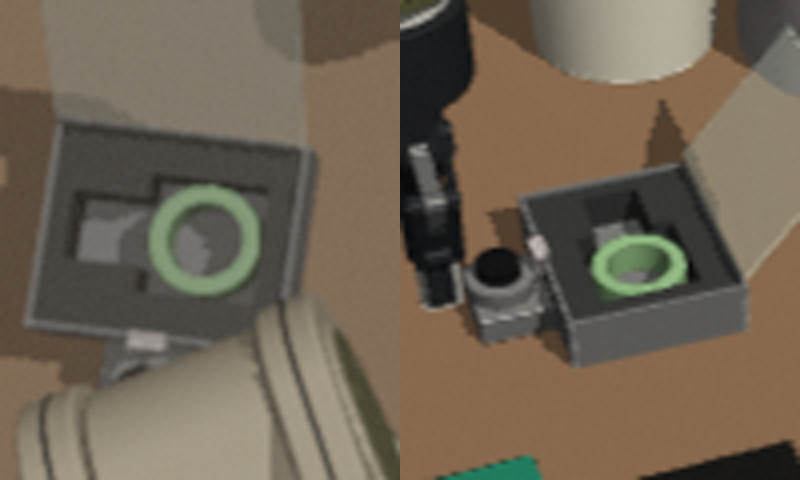

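View pics/top3.png

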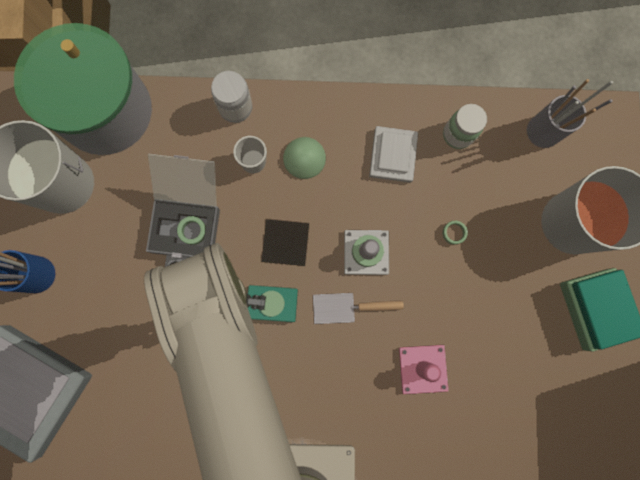

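```bash
cat >> h.py <<'E'
from scipy.optimize import minimize
def fill(n,P,box,s,img,val):
    q=((proj(n,P)-[box[0],box[1]]+.5)*s-.5); cv2.fillPoly(img,[np.round(q*16).astype(np.int32)],val,shift=4)
def render(n,c,ro,ri,z0,z1,box,outer=True,s=4):
    """green visible mask of ring"""
    a=np.linspace(0,2*np.pi,72); C=lambda r,z:np.c_[c[0]+r*np.cos(a),c[1]+r*np.sin(a),0*a+z]
    sh=((box[3]-box[1])*s,(box[2]-box[0])*s); m=np.zeros(sh,np.uint8)
    if outer:
        H=np.vstack([C(ro,z1),C(ro,z0)]); q=(proj(n,H)-[box[0],box[1]]+.5)*s-.5
        h=cv2.convexHull(q.astype(np.float32))[:,0]; cv2.fillPoly(m,[np.round(h*16).astype(np.int32)],255,shift=4)
    else: fill(n,C(ro,z1),box,s,m,255)
    t=np.zeros(sh,np.uint8);fill(n,C(ri,z1),box,s,t,255); b=np.zeros(sh,np.uint8);fill(n,C(ri,z0),box,s,b,255)
    m[(t>0)&(b>0)]=0
    return cv2.resize(m,(sh[1]//s,sh[0]//s),interpolation=cv2.INTER_AREA)/255.
def green(p):
    p=p.astype(float); return np.clip((p[...,1]-np.maximum(p[...,0],p[...,2]))/18.,0,1)
def ringfit(n,p,c0,ro,ri,z0,z1,outer=True,pad=14,sat=None):
    uv=proj(n,[c0[0],c0[1],z1])[0]; r=int(ro*520)+pad; box=[int(uv[0])-r,int(uv[1])-r,int(uv[0])+r,int(uv[1])+r]
    g=green(p)[box[1]:box[3],box[0]:box[2]]
    f=lambda x:((render(n,(c0[0]+x[0]/1e3,c0[1]+x[1]/1e3),ro,ri,z0,z1,box,outer)-g)**2).mean()
    best=min(((f((i,j)),i,j) for i in range(-12,13,3) for j in range(-12,13,3)))
    o=minimize(f,best[1:],method="Nelder-Mead",options=dict(initial_simplex=[[best[1],best[2]],[best[1]+2,best[2]],[best[1],best[2]+2]],xatol=.05,fatol=1e-6))
    return np.array(c0[:2])+o.x/1e3,o.fun
E
python3 - <<'E'
from h import *
for n in("top","side"):
    p=np.load(f"{n}3.npz")['p']
    print(n,"medium",ringfit(n,p,(.573,.255),.031,.021,.008,.032,False),"small",ringfit(n,p,(.587,-.338),.027,.021,0,.018),"large", ringfit(n,p,(.537,-.136),.035,.021,.014,.044))
need([.5755,.2825,.14],-5.4,10)
E
```

```text
top medium (array([0.575, 0.257]), np.float64(0.004838290116337021)) small (array([ 0.589, -0.34 ]), np.float64(0.019504068239496235)) large (array([ 0.539, -0.138]), np.float64(0.029410625090943922))
side medium (array([0.574, 0.255]), np.float64(0.008167757415239153)) small (array([ 0.588, -0.34 ]), np.float64(0.015223837628733411)) large (array([ 0.538, -0.138]), np.float64(0.06867395930534864))
pos [0.419 0.136 0.233] yaw -5.0034923224740675 d [ 0.157  0.147 -0.093] total tool units [-3.576  3.984  2.358] turn units [0.038 0.026 0.049]
[-0.36  0.4   0.24  0.    0.    0.  ]
[-0.36  0.4   0.24  0.    0.    0.  ]
[-0.36  0.4   0.24  0.    0.    0.  ]
[-0.36  0.4   0.23  0.    0.    0.  ]
[-0.36  0.4   0.23  0.    0.    0.  ]
[-0.36  0.4   0.23  0.    0.    0.  ]
[-0.36  0.4   0.23  0.    0.    0.  ]
[-0.36  0.4   0.23  0.    0.    0.  ]
[-0.36  0.4   0.23  0.    0.    0.  ]
[-0.36  0.4   0.23  0.    0.    0.  ]
```

Both cameras agree within 2 mm: the medium ring is at (0.5745, 0.256), the small at (0.5885, -0.340) and the arbor at about (0.538, -0.137). I'll go above the ring's wall at the notch.

```bash
python3 -m crank '-0.3 0.3 0.2 0 0 0 35; -0.45 0.5 0.25 0 0 0 35; -0.45 0.5 0.25 0 0 0 35; -0.45 0.5 0.25 0 0 0 35; -0.45 0.5 0.25 0 0 0 35; -0.45 0.5 0.25 0 0 0 35; -0.4 0.45 0.25 0 0 0 35; -0.35 0.4 0.25 0 0 0 35; -0.2 0.2 0.2 0 0 0 35; 0 0 0 0 0 0 35'
python3 - <<'E'
from h import *
st(); need([.577,.282,.084],-5.4,1)
E
```

```text
clock: 5.35
position: [0.5737, 0.3035, 0.1384]
ee_rot: [0.034, 0.999, 0.005, -0.001]
ft_force: [-0.0, 0.1, -0.4]
grip_width: 0.41
t 5.35 p [0.574 0.304 0.138] yaw -3.92 tilt [-0.001  0.01  -1.   ] F [-0.016  0.071 -0.411] g 0.41
pos [0.574 0.304 0.138] yaw -3.924679560664152 d [ 0.003 -0.022 -0.054] total tool units [-0.122 -0.544  1.355] turn units [ 0.067 -0.015  0.184]
[-0.12 -0.54  1.35  0.07 -0.02  0.18]
```

```bash
python3 -m crank '-0.05 -0.18 0 0.03 0 0.1 35; -0.05 -0.18 0 0.03 0 0.08 35; -0.02 -0.16 0 0 0 0 35; 0 0 0 0 0 0 35; 0 0 0.1 0 0 0 35; 0 0 0.1 0 0 0 35; 0 0 0.1 0 0 0 35; 0 0 0 0 0 0 35; 0 0 0 0 0 0 35; 0 0 0 0 0 0 35'
python3 - <<'E'
from h import *
st(); need([.577,.282,.084],-5.4,1); snap("4")
p,q=cv2.imread("pics/top4.png"),cv2.imread("pics/side4.png")
a=cv2.resize(p[170:290,140:240],None,fx=4,fy=4,interpolation=2); b=cv2.resize(q[110:230,240:340],None,fx=4,fy=4,interpolation=2)
cv2.imwrite("pics/c6.png",np.hstack([a,b]))
E
```

```text
clock: 6.35
position: [0.5756, 0.2811, 0.126]
ee_rot: [0.048, 0.999, 0.001, -0.001]
ft_force: [0.1, 0.0, 0.4]
grip_width: 0.411
t 6.35 p [0.576 0.281 0.126] yaw -5.46 tilt [-0.003  0.001 -1.   ] F [0.097 0.032 0.375] g 0.411
pos [0.576 0.281 0.126] yaw -5.462526359089099 d [ 0.001  0.001 -0.042] total tool units [-0.037  0.024  1.05 ] turn units [ 0.008 -0.019 -0.008]
[-0.04  0.02  1.05  0.01 -0.02 -0.01]
```

View pics/c6.png

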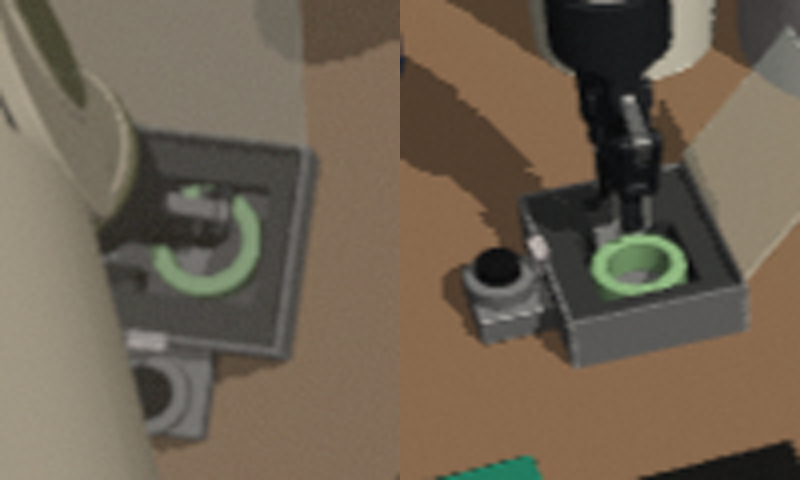

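The fingers stand over the +y wall of the ring: in the top crop the inner finger is above the bore and in the side crop it is above the ring's far wall. I'll go down, checking the force.

```bash
python3 -m crank '-0.04 0.02 0.1 0 0 0 35; 0 0 0.15 0 0 0 35; 0 0 0.15 0 0 0 35; 0 0 0.15 0 0 0 35; 0 0 0.15 0 0 0 35; 0 0 0.15 0 0 0 35; 0 0 0.1 0 0 0 35; 0 0 0.05 0 0 0 35; 0 0 0 0 0 0 35; 0 0 0 0 0 0 35'
python3 - <<'E'
from h import *
st(); need([.577,.282,.084],-5.4,1);
E
```

```text
clock: 7.45
position: [0.577, 0.2819, 0.0818]
ee_rot: [0.048, 0.999, 0.0, -0.002]
ft_force: [-0.1, -0.1, 0.3]
grip_width: 0.407
t 7.45 p [0.577 0.282 0.082] yaw -5.45 tilt [-0.003  0.001 -1.   ] F [-0.086 -0.087  0.296] g 0.407
pos [0.577 0.282 0.082] yaw -5.454758044780899 d [-0.     0.     0.002] total tool units [ 0.002  0.003 -0.055] turn units [ 0.004 -0.024 -0.007]
[ 0.    0.   -0.06  0.   -0.02 -0.01]
```

```bash
python3 -m crank '0 0 -0.04 0 0 0 20; 0 0 0 0 0 0 0; 0 0 0 0 0 0 0; 0 0 0 0 0 0 0; 0 0 0 0 0 0 0; 0 0 0 0 0 0 0; 0 0 0 0 0 0 0; 0 0 0 0 0 0 0; 0 0 0 0 0 0 0; 0 0 0 0 0 0 0' 40
python3 - <<'E'
from h import *
st(); snap("5")
q=cv2.imread("pics/side5.png")
cv2.imwrite("pics/c7.png",cv2.resize(q[110:230,240:340],None,fx=5,fy=5,interpolation=2))
E
```

```text
clock: 8.45
position: [0.5774, 0.282, 0.0844]
ee_rot: [0.048, 0.999, 0.001, -0.001]
ft_force: [-0.0, 0.0, -0.3]
grip_width: 0.133
t 8.45 p [0.577 0.282 0.084] yaw -5.46 tilt [-0.002  0.002 -1.   ] F [-0.041  0.004 -0.274] g 0.133
```

View pics/c7.png

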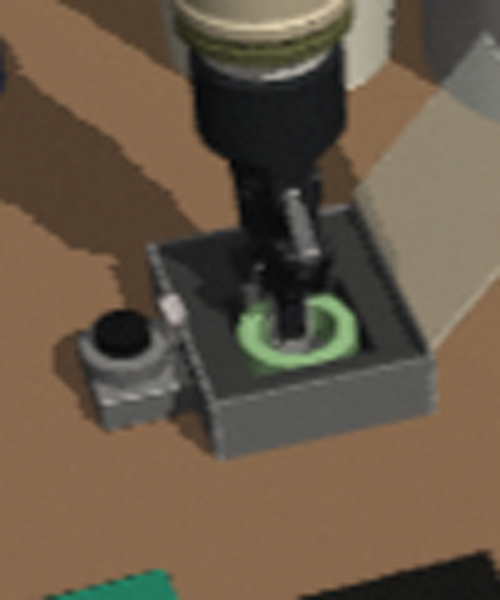

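The wall is held: the opening reads 11.4 mm on a 10 mm wall, which fits a flat pad in a curved bore. Lifting.

```bash
python3 -m crank '0 0 -0.1 0 0 0 0; 0 0 -0.15 0 0 0 0; 0 0 -0.15 0 0 0 0; 0 0 -0.2 0 0 0 0; 0 0 -0.3 0 0 0 0; 0 0 -0.4 0 0 0 0; 0 0 -0.4 0 0 0 0; 0 0 -0.3 0 0 0 0; 0 0 -0.1 0 0 0 0; 0 0 0 0 0 0 0'
python3 - <<'E'
from h import *
st(); 
pd=np.array([.556,.046]); need([pd[0]+.0025,pd[1]+.026,.15],-5.4,10); snap("6")
# pad in top
p=np.load("top6.npz")['p'].astype(int)
m=np.zeros((480,640),np.uint8); m[205:280,250:325]=(p.max(2)<75)[205:280,250:325]; m=cv2.morphologyEx(m,cv2.MORPH_OPEN,np.ones((3,3)))
c,_=cv2.findContours(m,0,1); c=max(c,key=cv2.contourArea); print(cv2.contourArea(c),cv2.minAreaRect((onplane("top",c[:,0],.003)[:,:2]*1000).astype(np.float32)))
p,q=cv2.imread("pics/top6.png"),cv2.imread("pics/side6.png")
a=cv2.resize(p[170:290,140:240],None,fx=4,fy=4,interpolation=2); b=cv2.resize(q[70:190,240:340],None,fx=4,fy=4,interpolation=2)
cv2.imwrite("pics/c8.png",np.hstack([a,b]))
E
```

```text
clock: 9.55
position: [0.5782, 0.2821, 0.1777]
ee_rot: [0.048, 0.999, 0.002, 0.0]
ft_force: [1.0, -0.0, -0.4]
grip_width: 0.133
t 9.55 p [0.578 0.282 0.178] yaw -5.47 tilt [ 0.001  0.003 -1.   ] F [ 1.021 -0.034 -0.406] g 0.133
pos [0.578 0.282 0.178] yaw -5.467367367708779 d [-0.02  -0.21  -0.028] total tool units [-0.01  -5.278  0.674] turn units [ 0.025  0.004 -0.008]
[-0.   -0.53  0.07  0.    0.   -0.  ]
[-0.   -0.53  0.07  0.    0.   -0.  ]
[-0.   -0.53  0.07  0.    0.   -0.  ]
[-0.   -0.53  0.07  0.    0.   -0.  ]
[-0.   -0.53  0.07  0.    0.   -0.  ]
[-0.   -0.53  0.07  0.    0.   -0.  ]
[-0.   -0.53  0.07  0.    0.   -0.  ]
[-0.   -0.53  0.07  0.    0.   -0.  ]
[-0.   -0.53  0.07  0.    0.   -0.  ]
[-0.   -0.53  0.07  0.    0.   -0.  ]
1765.0 ((556.2518920898438, 48.78293228149414), (98.9642333984375, 98.22172546386719), 85.75110626220703)
```

View pics/c8.png

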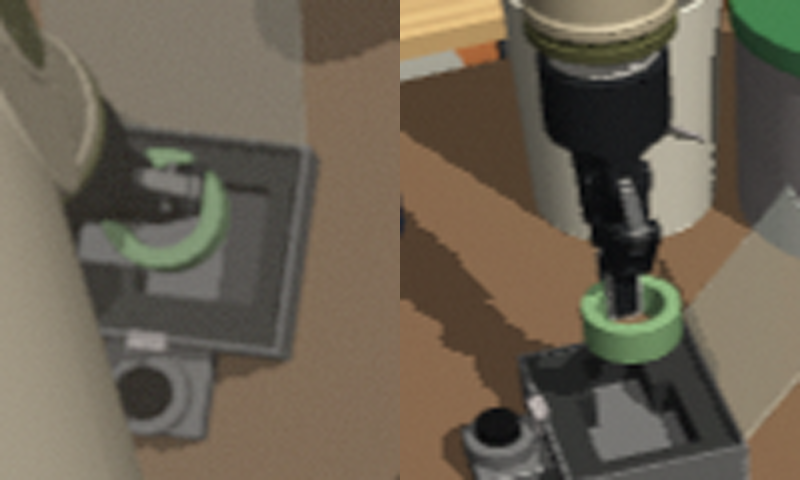

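The ring hangs level at (630,320) in the right crop, clear of the empty pocket. Carrying it to the pad, whose measured centre is (0.556, 0.047).

```bash
python3 -m crank '0 -0.35 0 0 0 0 0; 0 -0.6 0 0 0 0 0; 0 -0.65 0 0 0 0 0; 0 -0.65 0.1 0 0 0 0; 0 -0.65 0.1 0 0 0 0; 0 -0.65 0.2 0 0 0 0; 0 -0.6 0.2 0 0 0 0; 0 -0.4 0.2 0 0 0 0; 0 -0.2 0.2 0 0 0 0; 0 0 0 0 0 0 0'
python3 - <<'E'
from h import *
st(); need([.5585,.073,.0785],-5.4,1)
E
```

```text
clock: 10.65
position: [0.5531, 0.0753, 0.1277]
ee_rot: [0.05, 0.999, -0.002, -0.006]
ft_force: [0.2, 0.8, -0.3]
grip_width: 0.129
t 10.65 p [0.553 0.075 0.128] yaw -5.71 tilt [-0.011 -0.004 -1.   ] F [ 0.2    0.803 -0.309] g 0.129
pos [0.553 0.075 0.128] yaw -5.712724989200956 d [ 0.005 -0.002 -0.049] total tool units [-0.155 -0.039  1.229] turn units [-0.034 -0.079 -0.039]
[-0.15 -0.04  1.23 -0.03 -0.08 -0.04]
```

```bash
python3 -m crank '-0.1 -0.02 0.1 -0.02 -0.05 0 0; -0.05 -0.02 0.15 -0.02 -0.03 0 0; 0 0 0.2 0 0 0 0; 0 0 0.2 0 0 0 0; 0 0 0.2 0 0 0 0; 0 0 0.1 0 0 0 0; 0 0 0.05 0 0 0 0; 0 0 0.03 0 0 0 0; 0 0 0 0 0 0 0; 0 0 0 0 0 0 0'
python3 - <<'E'
from h import *
st()
E
```

```text
clock: 11.65
position: [0.5595, 0.0771, 0.0826]
ee_rot: [0.047, 0.999, 0.001, 0.0]
ft_force: [-0.2, -0.2, -0.3]
grip_width: 0.13
t 11.65 p [0.56  0.077 0.083] yaw -5.42 tilt [ 0.001  0.002 -1.   ] F [-0.211 -0.151 -0.333] g 0.13
```

```bash
python3 -m crank '0 -0.05 0.04 0 0 0 0; 0 0 0.03 0 0 0 0; 0 0 0.02 0 0 0 0; 0 0 0 0 0 0 0; 0 0 0 0 0 0 0; 0 0 0 0 0 0 0; 0 0 0 0 0 0 0; 0 0 0 0 0 0 0; 0 0 0 0 0 0 0; 0 0 0 0 0 0 0'
python3 - <<'E'
from h import *
st()
E
```

```text
clock: 12.65
position: [0.5598, 0.075, 0.0796]
ee_rot: [0.047, 0.999, 0.002, 0.001]
ft_force: [-0.5, -0.8, -0.0]
grip_width: 0.131
t 12.65 p [0.56  0.075 0.08 ] yaw -5.43 tilt [ 0.002  0.003 -1.   ] F [-0.457 -0.843 -0.04 ] g 0.131
```

```bash
python3 -m crank '0 0 0.02 0 0 0 0; 0 0 0 0 0 0 0; 0 0 0 0 0 0 14; 0 0 0 0 0 0 20; 0 0 0 0 0 0 30; 0 0 0 0 0 0 30; 0 0 -0.1 0 0 0 30; 0 0 -0.2 0 0 0 30; 0 0 -0.4 0 0 0 30; 0 0 -0.5 0 0 0 30'; python3 -m crank '0 0 -0.5 0 0 0 40; 0.3 0.3 -0.4 0 0 0 60; 0.5 0.5 -0.2 0 0 0 85; 0.6 0.6 0 0 0 0 85; 0.5 0.5 0 0 0 0 85; 0.3 0.3 0 0 0 0 85; 0 0 0 0 0 0 85; 0 0 0 0 0 0 85; 0 0 0 0 0 0 85; 0 0 0 0 0 0 85'
python3 - <<'E'
from h import *
st();s=snap("7")
for n in s:
    p=s[n][0]
    print(n,"medium",ringfit(n,p,(.5575,.049),.031,.021,.003,.027),"small",ringfit(n,p,(.587,-.338),.027,.021,0,.018))
p,q=cv2.imread("pics/top7.png"),cv2.imread("pics/side7.png")
a=cv2.resize(p[190:290,240:340],None,fx=4,fy=4,interpolation=2); b=cv2.resize(q[190:290,280:380],None,fx=4,fy=4,interpolation=2)
cv2.imwrite("pics/c9.png",np.hstack([a,b]))
E
```

```text
clock: 13.65
position: [0.5585, 0.0746, 0.1272]
ee_rot: [0.047, 0.999, 0.001, -0.001]
ft_force: [-0.0, -0.9, 0.1]
grip_width: 0.353
clock: 14.65
position: [0.4806, 0.1712, 0.183]
ee_rot: [0.05, 0.999, 0.003, 0.005]
ft_force: [0.5, 0.0, -1.1]
grip_width: 0.999
t 14.65 p [0.481 0.171 0.183] yaw -5.72 tilt [ 0.011  0.005 -1.   ] F [ 0.52   0.017 -1.15 ] g 0.999
top medium (array([0.559, 0.051]), np.float64(0.003006727706817415)) small (array([ 0.589, -0.34 ]), np.float64(0.019271821473687514))
side medium (array([0.558, 0.05 ]), np.float64(0.003690777526212615)) small (array([ 0.588, -0.34 ]), np.float64(0.015302862294155135))
```

View pics/c9.png

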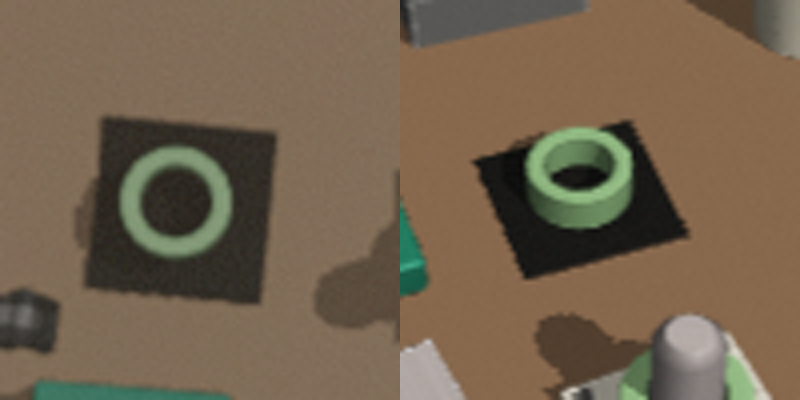

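Run:
```python
from h import *
o=get_obs(); P=o['position']
W=cloud("side",np.load("side7.npz")['d']).reshape(-1,3); m=(np.linalg.norm(W[:,:2]-P[:2],axis=1)<.075)&(W[:,2]>.06)
Q=W[m]; yl=(Q[:,1]-P[1]); print(np.sort(P[2]-Q[:,2])[-15:], m.sum())
need([.5585,.0505,.12],-5.4,10)
```

```text
[0.054 0.054 0.055 0.055 0.055 0.056 0.057 0.057 0.058 0.058 0.059 0.059
 0.06  0.06  0.063] 6576
pos [0.48  0.171 0.183] yaw -5.7253091623112775 d [ 0.078 -0.121 -0.063] total tool units [-2.225 -2.818  1.577] turn units [ 0.043  0.074 -0.041]
[-0.22 -0.28  0.16  0.    0.01 -0.  ]
[-0.22 -0.28  0.16  0.    0.01 -0.  ]
[-0.22 -0.28  0.16  0.    0.01 -0.  ]
[-0.22 -0.28  0.16  0.    0.01 -0.  ]
[-0.22 -0.28  0.16  0.    0.01 -0.  ]
[-0.22 -0.28  0.16  0.    0.01 -0.  ]
[-0.22 -0.28  0.16  0.    0.01 -0.  ]
[-0.22 -0.28  0.16  0.    0.01 -0.  ]
[-0.22 -0.28  0.16  0.    0.01 -0.  ]
[-0.22 -0.28  0.16  0.    0.01 -0.  ]
```

```bash
python3 -m crank '-0.2 -0.25 0.1 0 0.03 0 85; -0.33 -0.42 0.2 0 0.03 0 85; -0.33 -0.42 0.2 0 0.02 0 85; -0.33 -0.42 0.2 0 0 0 85; -0.33 -0.42 0.2 0 0 0 85; -0.3 -0.38 0.2 0 0 0 85; -0.2 -0.25 0.2 0 0 0 85; -0.1 -0.15 0.1 0 0 0 85; 0 0 0 0 0 0 85; 0 0 0 0 0 0 85'
python3 - <<'E'
from h import *
st();need([.5585,.0505,.074],-5.4,1)
E
```

```text
clock: 15.75
position: [0.5581, 0.0471, 0.1234]
ee_rot: [0.052, 0.999, 0.002, -0.001]
ft_force: [-0.4, 0.1, -0.2]
grip_width: 0.995
t 15.75 p [0.558 0.047 0.123] yaw -6.0 tilt [-0.001  0.005 -1.   ] F [-0.391  0.109 -0.249] g 0.995
pos [0.558 0.047 0.123] yaw -5.99604239167302 d [ 0.     0.003 -0.049] total tool units [-0.002  0.079  1.237] turn units [ 0.031 -0.014 -0.074]
[-0.    0.08  1.24  0.03 -0.01 -0.07]
```

```bash
python3 -m crank '0 0.08 0.1 0.03 0 -0.05 85; 0 0 0.2 0 0 0 85; 0 0 0.25 0 0 0 85; 0 0 0.25 0 0 0 85; 0 0 0.2 0 0 0 85; 0 0 0.1 0 0 0 85; 0 0 0.05 0 0 0 85; 0 0 0 0 0 0 85; 0 0 0 0 0 0 85; 0 0 0 0 0 0 85'
python3 - <<'E'
from h import *
st();need([.5585,.0505,.074],-5.4,1); snap("8")
p,q=cv2.imread("pics/top8.png"),cv2.imread("pics/side8.png")
a=cv2.resize(p[190:290,240:340],None,fx=4,fy=4,interpolation=2); b=cv2.resize(q[190:290,280:380],None,fx=4,fy=4,interpolation=2)
cv2.imwrite("pics/c10.png",np.hstack([a,b]))
E
```

```text
clock: 16.75
position: [0.5577, 0.0535, 0.0738]
ee_rot: [0.047, 0.999, 0.001, -0.001]
ft_force: [0.1, -0.0, -0.5]
grip_width: 0.998
t 16.75 p [0.558 0.054 0.074] yaw -5.35 tilt [-0.002  0.001 -1.   ] F [ 0.062 -0.05  -0.488] g 0.998
pos [0.558 0.054 0.074] yaw -5.345307390647892 d [ 0.001 -0.003  0.   ] total tool units [-0.028 -0.074 -0.005] turn units [ 0.007 -0.015  0.007]
[-0.03 -0.07 -0.01  0.01 -0.01  0.01]
```

View pics/c10.png

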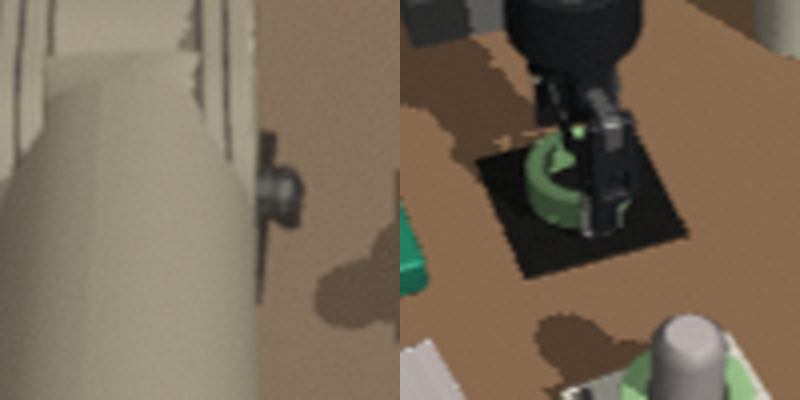

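```bash
python3 -m crank '-0.02 -0.07 0 0 0 0 80; 0 0 0 0 0 0 72; 0 0 0 0 0 0 50; 0 0 0 0 0 0 40; 0 0 0 0 0 0 40; 0 0 0 0 0 0 40; 0 0 0 0 0 0 40; 0 0 0 0 0 0 40; 0 0 0 0 0 0 40; 0 0 0 0 0 0 40' 40; python3 -m crank '0 0 -0.1 0 0 0 40; 0 0 -0.2 0 0 0 40; 0 0 -0.4 0 0 0 40; 0 0 -0.5 0 0 0 40; 0 0 -0.6 0 0 0 40; 0 0 -0.6 0 0 0 40; 0 0 -0.5 0 0 0 40; 0 0 -0.3 0 0 0 40; 0 0 -0.1 0 0 0 40; 0 0 0 0 0 0 40'
python3 - <<'E'
from h import *
st();need([.538,-.137,.195],-5.4,1); snap("9")
q=cv2.imread("pics/side9.png")
cv2.imwrite("pics/c11.png",cv2.resize(q[110:290,260:400],None,fx=4,fy=3.3,interpolation=2))
E
```

```text
clock: 17.85
position: [0.5588, 0.0505, 0.075]
ee_rot: [0.047, 0.999, 0.001, -0.0]
ft_force: [-0.3, 0.7, 0.9]
grip_width: 0.715
clock: 18.85
position: [0.5581, 0.0498, 0.2152]
ee_rot: [0.047, 0.999, 0.001, -0.0]
ft_force: [-0.1, 0.0, -0.6]
grip_width: 0.72
t 18.85 p [0.558 0.05  0.215] yaw -5.39 tilt [-0.001  0.002 -1.   ] F [-0.147  0.005 -0.618] g 0.72
pos [0.558 0.05  0.215] yaw -5.38757820508911 d [-0.02  -0.187 -0.02 ] total tool units [ 0.062 -4.698  0.497] turn units [ 0.012 -0.006  0.002]
[ 0.06 -4.7   0.5   0.01 -0.01  0.  ]
```

View pics/c11.png

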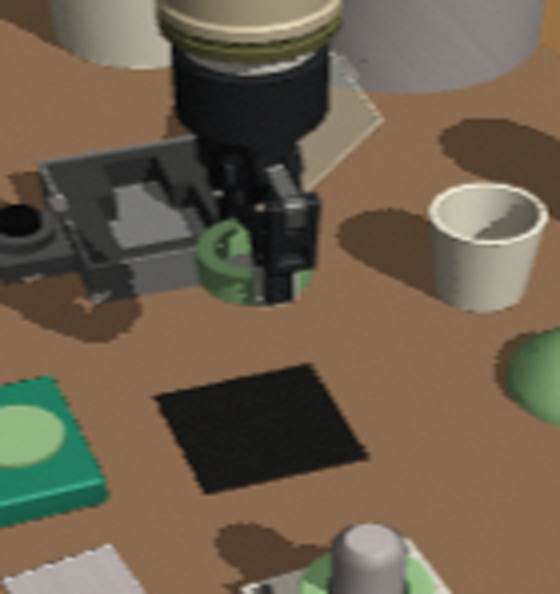

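The medium ring is held level across its outside (opening 61 mm). Moving over the arbor.

```bash
python3 -m crank '0 -0.3 0 0 0 0 40; 0 -0.55 0 0 0 0 40; 0 -0.6 0 0 0 0 40; 0 -0.6 0 0 0 0 40; 0.02 -0.6 0 0 0 0 40; 0.02 -0.55 0.1 0 0 0 40; 0.02 -0.45 0.1 0 0 0 40; 0 -0.3 0.1 0 0 0 40; 0 -0.1 0.1 0 0 0 40; 0 0 0 0 0 0 40'
python3 - <<'E'
from h import *
st();need([.538,-.137,.18],-5.4,1)
E
```

```text
clock: 19.95
position: [0.5338, -0.124, 0.1892]
ee_rot: [0.048, 0.999, -0.001, -0.008]
ft_force: [-0.8, 0.1, -0.1]
grip_width: 0.721
t 19.95 p [ 0.534 -0.124  0.189] yaw -5.53 tilt [-0.016 -0.002 -1.   ] F [-0.774  0.103 -0.051] g 0.721
pos [ 0.534 -0.124  0.189] yaw -5.527849549294735 d [ 0.004 -0.013 -0.009] total tool units [-0.14  -0.312  0.228] turn units [-0.023 -0.113 -0.016]
[-0.14 -0.31  0.23 -0.02 -0.11 -0.02]
```

```bash
python3 -m crank '-0.1 -0.2 0 -0.02 -0.06 0 40; -0.04 -0.11 0 0 -0.05 0 40; 0 0 0 0 0 0 40; 0 0 0.1 0 0 0 40; 0 0 0.08 0 0 0 40; 0 0 0 0 0 0 40; 0 0 0 0 0 0 40; 0 0 0 0 0 0 40; 0 0 0 0 0 0 40; 0 0 0 0 0 0 40'
python3 - <<'E'
from h import *
st();need([.5376,-.1365,.18],-5.4,1); snap("10")
p,q=cv2.imread("pics/top10.png"),cv2.imread("pics/side10.png")
a=cv2.resize(p[200:300,320:420],None,fx=4,fy=4,interpolation=2); b=cv2.resize(q[220:330,300:400],None,fx=4,fy=4,interpolation=2)
cv2.imwrite("pics/c12.png",np.hstack([a,b[:400]]))
cv2.imwrite("pics/c13.png",b)
# plate/arbor fit from frame 3, per camera: silhouette of plate(+arbor) via non-brown
E
```

```text
clock: 20.95
position: [0.5396, -0.1343, 0.1813]
ee_rot: [0.046, 0.999, 0.0, 0.001]
ft_force: [-0.4, -0.1, -1.0]
grip_width: 0.717
t 20.95 p [ 0.54  -0.134  0.181] yaw -5.22 tilt [ 0.001  0.001 -1.   ] F [-0.41  -0.07  -1.001] g 0.717
pos [ 0.54  -0.134  0.181] yaw -5.219408823049969 d [-0.002 -0.002 -0.001] total tool units [ 0.046 -0.06   0.033] turn units [0.007 0.007 0.023]
[ 0.05 -0.06  0.03  0.01  0.01  0.02]
```

View pics/c12.png

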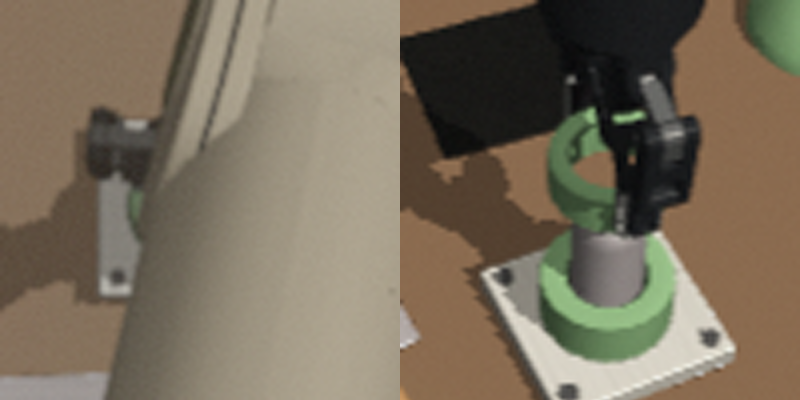

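Run:
```python
from h import *
def circ(c,r,z): a=np.linspace(0,2*np.pi,60); return np.c_[c[0]+r*np.cos(a),c[1]+r*np.sin(a),0*a+z]
def rc(c,yaw,h,z):
    y=np.radians(yaw); M=np.array([[np.cos(y),-np.sin(y)],[np.sin(y),np.cos(y)]]); P=np.array([[-h,-h],[h,-h],[h,h],[-h,h],[-h,-h]])@M.T+c; return np.c_[P,[z]*5]
A=(.5376,-.1365)
for n,t,(a,b,c,d) in (("side","10",(300,220,400,320)),("side","3",(300,220,400,320)),("top","3",(320,200,420,300))):
    im=cv2.imread(f"pics/{n}{t}.png"); s=6; g=cv2.resize(im[b:d,a:c],None,fx=s,fy=s,interpolation=2)
    L=[(rc(A,.9,.05,.014),(0,0,255)),(circ(A,.035,.044),(0,0,255)),(circ(A,.035,.014),(0,0,255)),(circ(A,.019,.084),(0,0,255)),(circ(A,.012,.092),(0,0,255)),(circ(A,.019,.044),(0,0,255))]
    if t=="10":
        m=(.5396,-.1343); L+=[(circ(m,.031,.109),(255,0,0)),(circ(m,.031,.133),(255,0,0)),(circ(m,.021,.133),(255,0,0))]
    for l,col in L: cv2.polylines(g,[(((proj(n,l)-[a,b]+.5)*s)).astype(int)],False,col,1)
    cv2.imwrite(f"pics/o_{n}{t}.png",g)
```

```text
(no output)
```

View pics/o_side10.png

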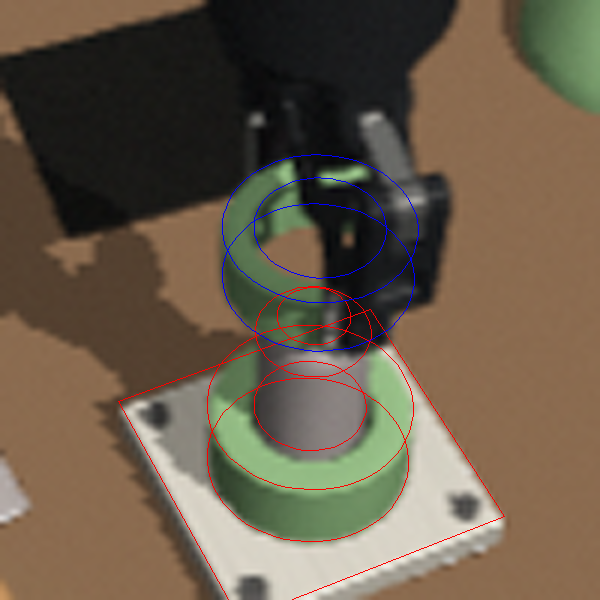

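View pics/o_top3.png

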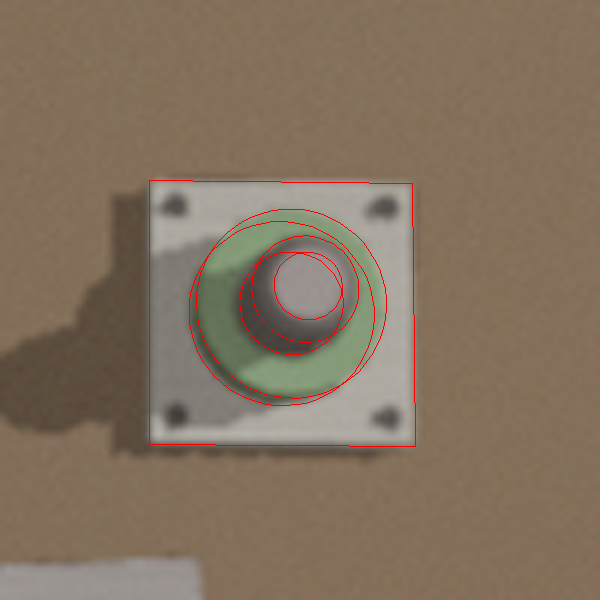

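View pics/o_side3.png

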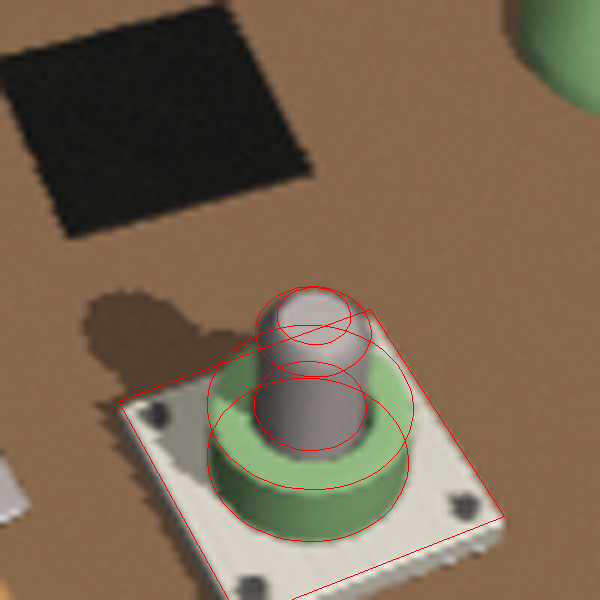

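The overlays fit in both cameras, with the arbor at about (0.538, -0.137) and the held ring where I predicted. I'll align and lower slowly.

```bash
python3 -m crank '0.03 -0.06 0 0 0 0 40; 0 0 0 0 0 0 40; 0 0 0 0 0 0 40; 0 0 0.1 0 0 0 40; 0 0 0.12 0 0 0 40; 0 0 0.12 0 0 0 40; 0 0 0.12 0 0 0 40; 0 0 0.12 0 0 0 40; 0 0 0 0 0 0 40; 0 0 0 0 0 0 40'
python3 - <<'E'
from h import *
st();need([.538,-.137,.116],-5.4,1)
E
```

```text
clock: 22.05
position: [0.5378, -0.1368, 0.1554]
ee_rot: [0.046, 0.999, 0.0, 0.0]
ft_force: [0.2, -0.3, -0.7]
grip_width: 0.719
t 22.05 p [ 0.538 -0.137  0.155] yaw -5.23 tilt [ 0.     0.001 -1.   ] F [ 0.167 -0.268 -0.704] g 0.719
pos [ 0.538 -0.137  0.155] yaw -5.230817110949607 d [ 0.    -0.    -0.039] total tool units [-0.006 -0.006  0.984] turn units [ 0.006 -0.     0.021]
[-0.01 -0.01  0.98  0.01 -0.    0.02]
```

```bash
python3 -m crank '0 0 0.1 0 0 0 40; 0 0 0.12 0 0 0 40; 0 0 0.12 0 0 0 40; 0 0 0.12 0 0 0 40; 0 0 0.12 0 0 0 40; 0 0 0.12 0 0 0 40; 0 0 0.1 0 0 0 40; 0 0 0.05 0 0 0 40; 0 0 0 0 0 0 40; 0 0 0 0 0 0 40'
python3 - <<'E'
from h import *
st();need([.538,-.137,.116],-5.4,1)
E
```

```text
clock: 23.05
position: [0.5378, -0.1368, 0.1183]
ee_rot: [0.046, 0.999, 0.0, -0.0]
ft_force: [-0.2, 1.1, 0.5]
grip_width: 0.719
t 23.05 p [ 0.538 -0.137  0.118] yaw -5.23 tilt [ 0.     0.001 -1.   ] F [-0.176  1.084  0.493] g 0.719
pos [ 0.538 -0.137  0.118] yaw -5.231215802720954 d [ 0.    -0.    -0.002] total tool units [-0.005 -0.006  0.057] turn units [ 0.006 -0.     0.021]
[-0.   -0.01  0.06  0.01 -0.    0.02]
```

```bash
python3 -m crank '0 0 0.03 0 0 0 40; 0 0 0.02 0 0 0 40; 0 0 0.02 0 0 0 40; 0 0 0.02 0 0 0 40; 0 0 0 0 0 0 40; 0 0 0 0 0 0 40; 0 0 0 0 0 0 40; 0 0 0 0 0 0 40; 0 0 0 0 0 0 40; 0 0 0 0 0 0 40'
python3 - <<'E'
from h import *
st(); snap("11",("side",))
q=cv2.imread("pics/side11.png")
cv2.imwrite("pics/c14.png",cv2.resize(q[220:330,300:400],None,fx=5,fy=5,interpolation=2))
E
```

```text
clock: 24.05
position: [0.5384, -0.1369, 0.116]
ee_rot: [0.046, 0.999, 0.001, 0.001]
ft_force: [0.2, -0.7, 0.9]
grip_width: 0.721
t 24.05 p [ 0.538 -0.137  0.116] yaw -5.23 tilt [ 0.002  0.001 -1.   ] F [ 0.195 -0.699  0.942] g 0.721
```

View pics/c14.png

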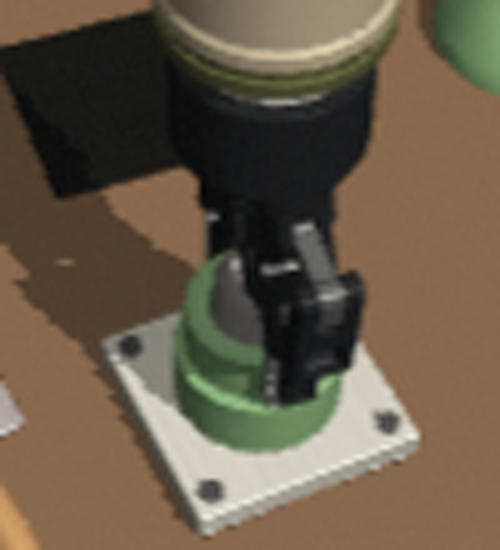

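The medium ring sits directly on the large one in the view, and the TCP is at the predicted height. I'll nudge it down for contact, then release.

```bash
python3 -m crank '0 0 0.03 0 0 0 40; 0 0 0.02 0 0 0 40; 0 0 0 0 0 0 40; 0 0 0 0 0 0 40; 0 0 0 0 0 0 40; 0 0 0 0 0 0 64; 0 0 0 0 0 0 70; 0 0 0 0 0 0 76; 0 0 0 0 0 0 85; 0 0 0 0 0 0 85'; python3 -m crank '0 0 -0.1 0 0 0 85; 0 0 -0.2 0 0 0 85; 0 0 -0.4 0 0 0 85; 0 0 -0.5 0 0 0 85; 0 0 -0.5 0 0 0 85; 0 -0.3 -0.3 0 0 0 85; 0 -0.5 0 0 0 0 85; 0 -0.6 0 0 0 0 85; 0 -0.6 0 0 0 0 85; 0 -0.5 0 0 0 0 85'
python3 - <<'E'
from h import *
st(); s=snap("12")
for n in s:
    p=s[n][0]
    print(n,"small",ringfit(n,p,(.587,-.338),.027,.021,0,.018))
p,q=cv2.imread("pics/top12.png"),cv2.imread("pics/side12.png")
a=cv2.resize(p[200:300,320:420],None,fx=4,fy=4,interpolation=2); b=cv2.resize(q[230:330,300:400],None,fx=4,fy=4,interpolation=2)
cv2.imwrite("pics/c15.png",np.hstack([a,b]))
need([.5885,-.34,.10],-5.4,1)
E
```

```text
clock: 25.1
position: [0.5386, -0.1369, 0.1157]
ee_rot: [0.046, 0.999, 0.001, 0.001]
ft_force: [1.1, -0.1, -0.0]
grip_width: 0.996
clock: 26.1
position: [0.5295, -0.2405, 0.2038]
ee_rot: [0.043, 0.999, 0.001, 0.003]
ft_force: [0.5, 0.3, 0.8]
grip_width: 0.996
t 26.1 p [ 0.529 -0.241  0.204] yaw -4.97 tilt [ 0.005  0.002 -1.   ] F [0.456 0.264 0.836] g 0.996
top small (array([ 0.577, -0.324]), np.float64(0.08081921984480066))
side small (array([ 0.588, -0.34 ]), np.float64(0.015182696853251104))
pos [ 0.529 -0.243  0.204] yaw -5.210944951343267 d [ 0.06  -0.097 -0.104] total tool units [-1.697 -2.288  2.602] turn units [0.006 0.037 0.024]
[-1.7  -2.29  2.6   0.01  0.04  0.02]
```

View pics/c15.png

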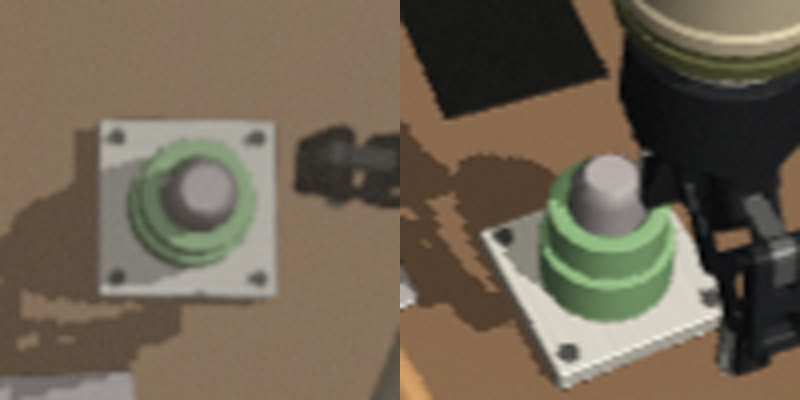

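The medium ring is flush on the large one in both crops. Next is the small ring at (0.5885, -0.340); the side fit agrees again, while the top view was blocked by the arm.

```bash
python3 -m crank '-0.15 -0.25 0.1 0 0 0 85; -0.25 -0.33 0.3 0 0.02 0.02 85; -0.25 -0.33 0.3 0 0.02 0 85; -0.25 -0.33 0.35 0 0 0 85; -0.25 -0.33 0.35 0 0 0 85; -0.2 -0.3 0.35 0 0 0 85; -0.2 -0.25 0.3 0 0 0 85; -0.1 -0.12 0.2 0 0 0 85; 0 0 0 0 0 0 85; 0 0 0 0 0 0 85'
python3 - <<'E'
from h import *
st();need([.5885,-.34,.071],-5.4,1)
E
```

```text
clock: 27.2
position: [0.5909, -0.3427, 0.1079]
ee_rot: [0.044, 0.999, 0.001, -0.0]
ft_force: [0.3, 0.6, 0.2]
grip_width: 0.993
t 27.2 p [ 0.591 -0.343  0.108] yaw -5.01 tilt [-0.     0.003 -1.   ] F [0.349 0.608 0.244] g 0.993
pos [ 0.591 -0.343  0.108] yaw -5.006396965156452 d [-0.002  0.003 -0.037] total tool units [0.066 0.06  0.923] turn units [ 0.02  -0.005  0.049]
[ 0.07  0.06  0.92  0.02 -0.    0.05]
```

```bash
python3 -m crank '0.05 0.05 0 0.02 0 0.05 85; 0.02 0.01 0.1 0 0 0 85; 0 0 0.15 0 0 0 85; 0 0 0.2 0 0 0 85; 0 0 0.2 0 0 0 85; 0 0 0.15 0 0 0 85; 0 0 0.08 0 0 0 85; 0 0 0.04 0 0 0 85; 0 0 0 0 0 0 85; 0 0 0 0 0 0 85'
python3 - <<'E'
from h import *
st();need([.5885,-.34,.071],-5.4,1); snap("13")
p,q=cv2.imread("pics/top13.png"),cv2.imread("pics/side13.png")
a=cv2.resize(p[180:280,410:510],None,fx=4,fy=4,interpolation=2); b=cv2.resize(q[310:410,370:470],None,fx=4,fy=4,interpolation=2)
cv2.imwrite("pics/c16.png",np.hstack([a,b]))
E
```

```text
clock: 28.2
position: [0.5887, -0.338, 0.0696]
ee_rot: [0.046, 0.999, 0.0, 0.001]
ft_force: [-0.3, 0.3, 0.2]
grip_width: 0.999
t 28.2 p [ 0.589 -0.338  0.07 ] yaw -5.32 tilt [ 0.001  0.    -1.   ] F [-0.342  0.284  0.162] g 0.999
pos [ 0.589 -0.338  0.07 ] yaw -5.320839309426174 d [-0.    -0.002  0.001] total tool units [-0.001 -0.051 -0.034] turn units [0.004 0.01  0.01 ]
[-0.   -0.05 -0.03  0.    0.01  0.01]
```

View pics/c16.png

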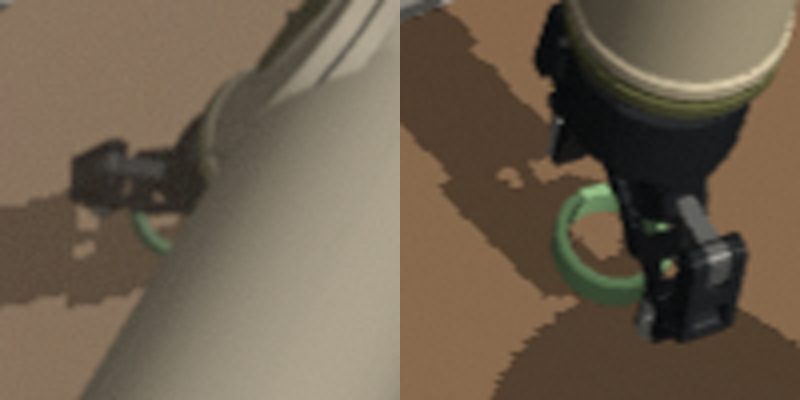

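The ring is between the open fingers. Closing on it now.

```bash
python3 -m crank '0 -0.05 -0.04 0 0 0 78; 0 0 0 0 0 0 68; 0 0 0 0 0 0 50; 0 0 0 0 0 0 35; 0 0 0 0 0 0 35; 0 0 0 0 0 0 35; 0 0 0 0 0 0 35; 0 0 0 0 0 0 35; 0 0 0 0 0 0 35; 0 0 0 0 0 0 35' 40; python3 -m crank '0 0 -0.1 0 0 0 35; 0 0 -0.2 0 0 0 35; 0 0 -0.4 0 0 0 35; 0 0 -0.5 0 0 0 35; 0 0 -0.6 0 0 0 35; 0 0 -0.6 0 0 0 35; 0 0 -0.6 0 0 0 35; 0 0 -0.4 0 0 0 35; 0 0 -0.1 0 0 0 35; 0 0 0 0 0 0 35'
python3 - <<'E'
from h import *
st();need([.538,-.137,.215],-5.4,10); snap("14",("side",))
q=cv2.imread("pics/side14.png")
cv2.imwrite("pics/c17.png",cv2.resize(q[230:400,350:500],None,fx=4,fy=3.5,interpolation=2))
E
```

```text
clock: 29.3
position: [0.589, -0.3406, 0.0727]
ee_rot: [0.046, 0.999, -0.0, 0.002]
ft_force: [0.6, -0.4, 0.5]
grip_width: 0.609
clock: 30.3
position: [0.5883, -0.3412, 0.228]
ee_rot: [0.047, 0.999, -0.001, 0.004]
ft_force: [-0.2, -0.4, -0.6]
grip_width: 0.604
t 30.3 p [ 0.588 -0.341  0.228] yaw -5.38 tilt [ 0.008 -0.003 -1.   ] F [-0.188 -0.378 -0.557] g 0.604
pos [ 0.588 -0.341  0.228] yaw -5.384457567304883 d [-0.05   0.204 -0.013] total tool units [1.734 4.965 0.3  ] turn units [-0.014  0.061  0.002]
[ 0.17  0.5   0.03 -0.    0.01  0.  ]
[ 0.17  0.5   0.03 -0.    0.01  0.  ]
[ 0.17  0.5   0.03 -0.    0.01  0.  ]
[ 0.17  0.5   0.03 -0.    0.01  0.  ]
[ 0.17  0.5   0.03 -0.    0.01  0.  ]
[ 0.17  0.5   0.03 -0.    0.01  0.  ]
[ 0.17  0.5   0.03 -0.    0.01  0.  ]
[ 0.17  0.5   0.03 -0.    0.01  0.  ]
[ 0.17  0.5   0.03 -0.    0.01  0.  ]
[ 0.17  0.5   0.03 -0.    0.01  0.  ]
```

View pics/c17.png

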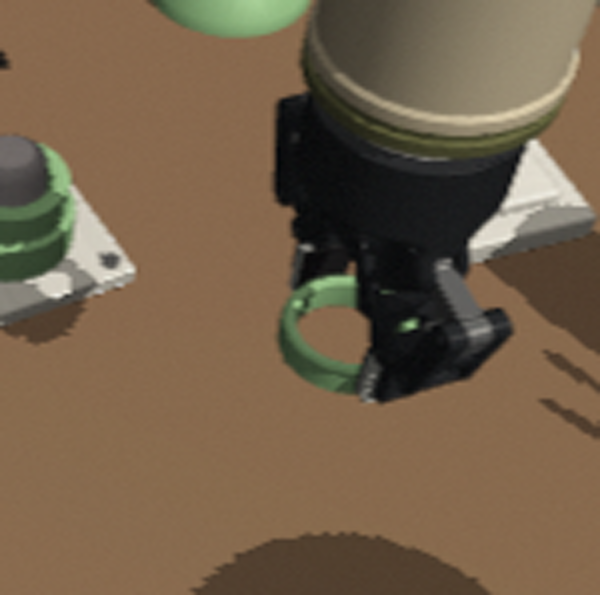

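Run:
```python
from h import *
o=get_obs(); P=o['position']; r=R.from_quat(o['ee_rot']).as_matrix(); print(P)
a=np.linspace(0,2*np.pi,60)
im=cv2.imread("pics/side14.png"); x0,y0,x1,y1=400,270,500,370; s=6; g=cv2.resize(im[y0:y1,x0:x1],None,fx=s,fy=s,interpolation=2)
for rr,z in ((.027,.0727),(.027,.0547),(.021,.0547),(.021,.0727)):
    C=P+np.c_[rr*np.cos(a),rr*np.sin(a),0*a+z]@r.T
    cv2.polylines(g,[((proj("side",C)-[x0,y0]+.5)*s).astype(int)],False,(0,0,255),1)
cv2.imwrite("pics/o14.png",g)
```

```text
[ 0.588 -0.341  0.228]
```

View pics/o14.png

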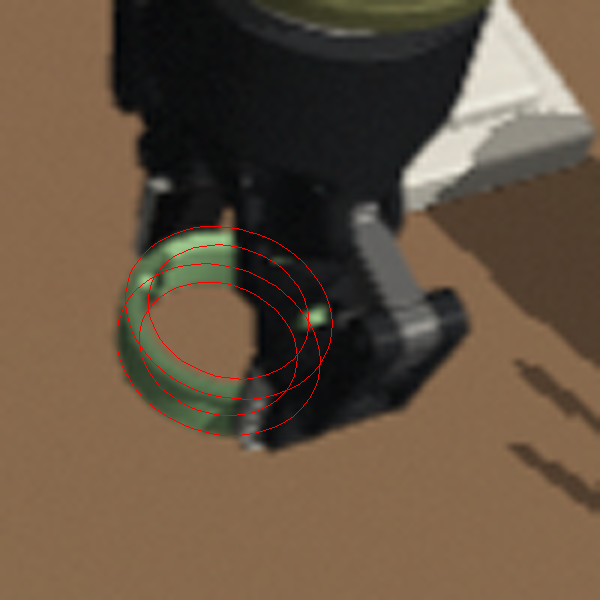

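The overlay of a level, centred ring fits the held one to about 1 px. Moving it over the arbor.

```bash
python3 -m crank '0.1 0.3 0 0 0.03 0 35; 0.2 0.55 0 0 0.03 0 35; 0.22 0.62 0 0 0 0 35; 0.22 0.62 0 0 0 0 35; 0.22 0.62 0 0 0 0 35; 0.22 0.62 0.1 0 0 0 35; 0.18 0.5 0.1 0 0 0 35; 0.1 0.3 0.1 0 0 0 35; 0.05 0.15 0 0 0 0 35; 0 0 0 0 0 0 35'
python3 - <<'E'
from h import *
st();need([.538,-.137,.185],-5.4,1)
E
```

```text
clock: 31.35
position: [0.5364, -0.1504, 0.2052]
ee_rot: [0.045, 0.999, 0.001, -0.009]
ft_force: [0.0, -1.5, -0.2]
grip_width: 0.604
t 31.35 p [ 0.536 -0.15   0.205] yaw -5.15 tilt [-0.018  0.002 -1.   ] F [ 0.025 -1.459 -0.221] g 0.604
pos [ 0.536 -0.15   0.205] yaw -5.15094598856368 d [ 0.002  0.013 -0.02 ] total tool units [-0.018  0.336  0.505] turn units [ 0.004 -0.129  0.031]
[-0.02  0.34  0.51  0.   -0.13  0.03]
```

```bash
python3 -m crank '-0.01 0.17 0 0 -0.06 0.02 35; -0.01 0.15 0 0 -0.05 0.01 35; 0 0.02 0.1 0 0 0 35; 0 0 0.15 0 0 0 35; 0 0 0.15 0 0 0 35; 0 0 0.1 0 0 0 35; 0 0 0 0 0 0 35; 0 0 0 0 0 0 35; 0 0 0 0 0 0 35; 0 0 0 0 0 0 35'
python3 - <<'E'
from h import *
st();need([.538,-.137,.185],-5.4,1); snap("15",("side",))
o=get_obs(); P=o['position']; r=R.from_quat(o['ee_rot']).as_matrix()
a=np.linspace(0,2*np.pi,60)
im=cv2.imread("pics/side15.png"); x0,y0,x1,y1=300,220,400,320; s=6; g=cv2.resize(im[y0:y1,x0:x1],None,fx=s,fy=s,interpolation=2)
for rr,z in ((.027,.0727),(.027,.0547),(.021,.0547)):
    C=P+np.c_[rr*np.cos(a),rr*np.sin(a),0*a+z]@r.T
    cv2.polylines(g,[((proj("side",C)-[x0,y0]+.5)*s).astype(int)],False,(255,0,0),1)
for rr,z in ((.031,.068),(.019,.084),(.012,.092)):
    C=np.c_[.538+rr*np.cos(a),-.137+rr*np.sin(a),0*a+z]
    cv2.polylines(g,[((proj("side",C)-[x0,y0]+.5)*s).astype(int)],False,(0,0,255),1)
cv2.imwrite("pics/o15.png",g)
E
```

```text
clock: 32.35
position: [0.5387, -0.1399, 0.1832]
ee_rot: [0.05, 0.999, -0.001, -0.001]
ft_force: [-0.7, -0.2, -0.6]
grip_width: 0.599
t 32.35 p [ 0.539 -0.14   0.183] yaw -5.72 tilt [-0.002 -0.001 -1.   ] F [-0.682 -0.154 -0.554] g 0.599
pos [ 0.539 -0.14   0.183] yaw -5.724837806674565 d [-0.001  0.003  0.002] total tool units [ 0.025  0.07  -0.046] turn units [-0.011 -0.011 -0.041]
[ 0.03  0.07 -0.05 -0.01 -0.01 -0.04]
```

View pics/o15.png

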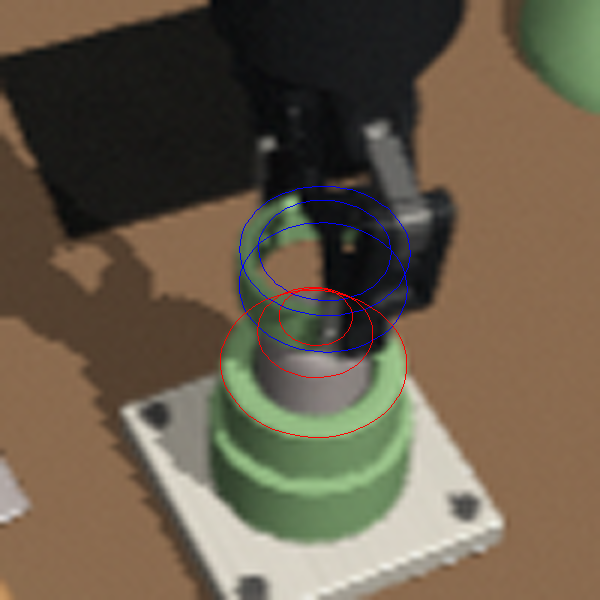

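```bash
python3 -m crank '0.02 0.07 0 0 0 -0.04 35; 0 0 0 0 0 0 35; 0 0 0 0 0 0 35; 0 0 0.1 0 0 0 35; 0 0 0.1 0 0 0 35; 0 0 0.1 0 0 0 35; 0 0 0.1 0 0 0 35; 0 0 0.08 0 0 0 35; 0 0 0 0 0 0 35; 0 0 0 0 0 0 35'
python3 - <<'E'
from h import *
st();need([.538,-.137,.1407],-5.4,1)
E
```

```text
clock: 33.4
position: [0.5381, -0.1366, 0.1621]
ee_rot: [0.047, 0.999, -0.001, -0.001]
ft_force: [1.1, -0.0, -0.0]
grip_width: 0.604
t 33.4 p [ 0.538 -0.137  0.162] yaw -5.36 tilt [-0.002 -0.001 -1.   ] F [ 1.128 -0.031 -0.012] g 0.604
pos [ 0.538 -0.137  0.162] yaw -5.358750707715279 d [-0.    -0.    -0.021] total tool units [-0.    -0.008  0.535] turn units [-0.01  -0.011  0.005]
[-0.   -0.01  0.53 -0.01 -0.01  0.01]
```

```bash
python3 -m crank '0 0 0.08 0 0 0 35; 0 0 0.1 0 0 0 35; 0 0 0.1 0 0 0 35; 0 0 0.1 0 0 0 35; 0 0 0.07 0 0 0 35; 0 0 0.04 0 0 0 35; 0 0 0.02 0 0 0 35; 0 0 0 0 0 0 35; 0 0 0 0 0 0 35; 0 0 0 0 0 0 35'
python3 - <<'E'
from h import *
st();need([.538,-.137,.1407],-5.4,1); snap("16",("side",))
q=cv2.imread("pics/side16.png")
cv2.imwrite("pics/c18.png",cv2.resize(q[220:330,300:400],None,fx=5,fy=5,interpolation=2))
E
```

```text
clock: 34.4
position: [0.5384, -0.1368, 0.1408]
ee_rot: [0.047, 0.999, -0.001, -0.0]
ft_force: [0.3, 0.6, -0.7]
grip_width: 0.6
t 34.4 p [ 0.538 -0.137  0.141] yaw -5.36 tilt [-0.001 -0.001 -1.   ] F [ 0.252  0.556 -0.699] g 0.6
pos [ 0.538 -0.137  0.141] yaw -5.3639122813064155 d [-0. -0. -0.] total tool units [ 0.01  -0.007  0.001] turn units [-0.009 -0.004  0.005]
[ 0.01 -0.01  0.   -0.01 -0.    0.  ]
```

View pics/c18.png

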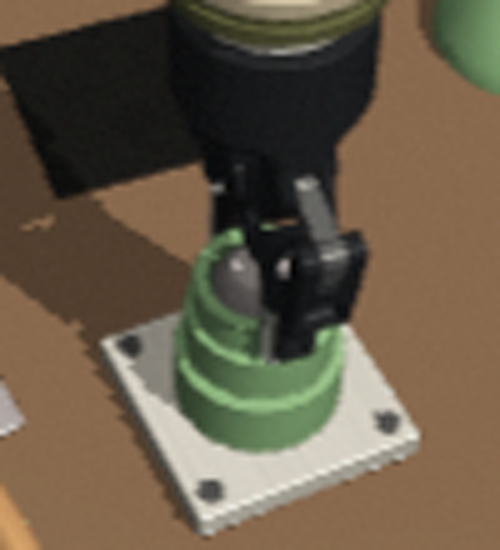

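The small ring is just above or on the medium one. I'll lower the last 1–2 mm until there is contact, then release and withdraw.

```bash
python3 -m crank '0 0 0.03 0 0 0 35; 0 0 0.02 0 0 0 35; 0 0 0.01 0 0 0 35; 0 0 0 0 0 0 35; 0 0 0 0 0 0 35; 0 0 0 0 0 0 35; 0 0 0 0 0 0 35; 0 0 0 0 0 0 35; 0 0 0 0 0 0 35; 0 0 0 0 0 0 35'
python3 - <<'E'
from h import *
st()
E
```

```text
clock: 35.45
position: [0.5387, -0.1369, 0.1406]
ee_rot: [0.047, 0.999, -0.0, 0.0]
ft_force: [-0.4, -0.6, 3.5]
grip_width: 0.602
t 35.45 p [ 0.539 -0.137  0.141] yaw -5.38 tilt [ 0. -0. -1.] F [-0.38  -0.574  3.5  ] g 0.602
```

The contact force is 3.5 N and the TCP stays at 0.1406, where 0.1407 was predicted, so the ring is fully down. Releasing.

```bash
python3 -m crank '0 0 0 0 0 0 56; 0 0 0 0 0 0 62; 0 0 0 0 0 0 70; 0 0 0 0 0 0 80; 0 0 0 0 0 0 85; 0 0 0 0 0 0 85; 0 0 -0.1 0 0 0 85; 0 0 -0.2 0 0 0 85; 0 0 -0.4 0 0 0 85; 0 0 -0.5 0 0 0 85'; python3 -m crank '0 0 -0.5 0 0 0 85; 0 0 -0.5 0 0 0 85; 0.5 0.4 -0.2 0 0 0 85; 0.6 0.6 0 0 0 0 85; 0.6 0.6 0 0 0 0 85; 0.5 0.6 0 0 0 0 85; 0.2 0.4 0 0 0 0 85; 0 0 0 0 0 0 85; 0 0 0 0 0 0 85; 0 0 0 0 0 0 85'
python3 - <<'E'
from h import *
st(); s=snap("17")
for n in s:
    print(n,"small@top",ringfit(n,s[n][0],(.538,-.137),.027,.021,.068,.086))
a=np.linspace(0,2*np.pi,60); out=[]
for n,(x0,y0) in (("top",(320,200)),("side",(300,225))):
    g=cv2.resize(cv2.imread(f"pics/{n}17.png")[y0:y0+100,x0:x0+100],None,fx=4,fy=4,interpolation=2); out.append(g.copy())
    for rr,z in ((.027,.086),(.027,.068),(.031,.068),(.031,.044),(.035,.044),(.035,.014)):
        C=np.c_[.538+rr*np.cos(a),-.137+rr*np.sin(a),0*a+z]
        cv2.polylines(g,[((proj(n,C)-[x0,y0]+.5)*4).astype(int)],False,(0,0,255),1)
    out.append(g)
cv2.imwrite("pics/c19.png",np.vstack([np.hstack(out[:2]),np.hstack(out[2:])])[:, :])
im=cv2.imread("pics/c19.png"); cv2.imwrite("pics/c19.png",cv2.resize(im,(600,600)))
E
```

```text
clock: 36.45
position: [0.5374, -0.1366, 0.1884]
ee_rot: [0.047, 0.999, -0.0, -0.002]
ft_force: [0.7, -0.5, 0.7]
grip_width: 0.995
clock: 37.45
position: [0.4509, -0.0232, 0.2484]
ee_rot: [0.049, 0.999, -0.0, 0.005]
ft_force: [0.3, -0.1, -0.7]
grip_width: 0.99
t 37.45 p [ 0.451 -0.023  0.248] yaw -5.59 tilt [ 0.009 -0.001 -1.   ] F [ 0.275 -0.124 -0.688] g 0.99
top small@top (array([ 0.538, -0.137]), np.float64(0.04675578918931407))
side small@top (array([ 0.537, -0.139]), np.float64(0.1657325492833299))
```

View pics/c19.png

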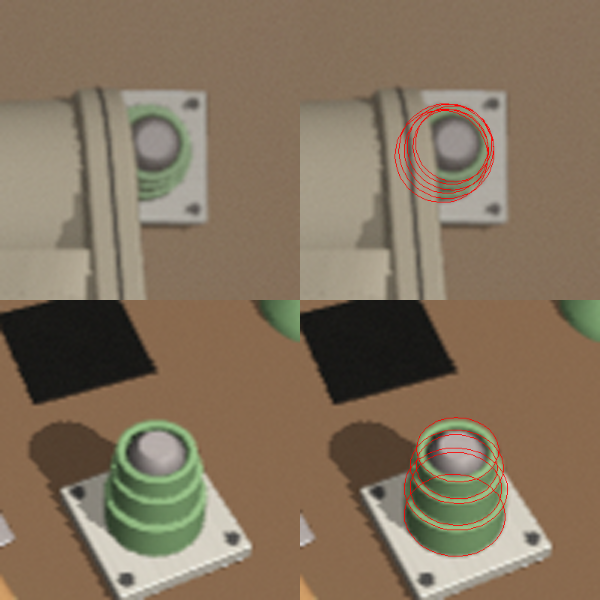

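View pics/side17.png

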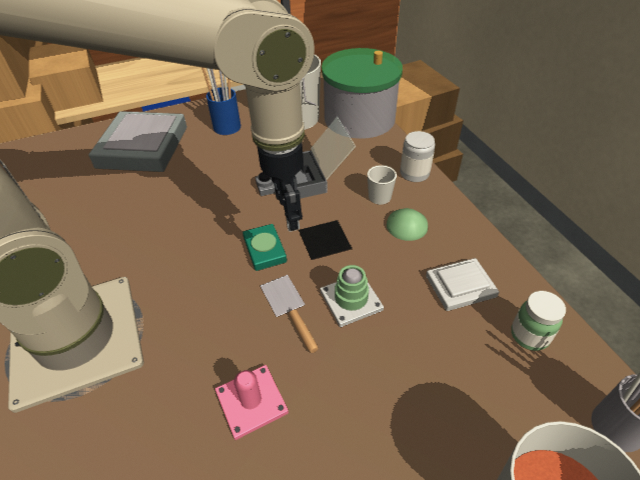

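The three rings are stacked flush at (352,288), and the model overlay fits. The lid is open at (335,148), the latch is up, the bystanders are where they were, and the arm is clear. Handing in.

Run:
```python
from workcell import hand_in
print(hand_in())
```

```text
the job is handed in; nothing more can be done
None
```

The core is finished: large, medium and small rings are stacked on the arbor, and the job is handed in after about 37.5 s of the allowed 72 s. `hand_in()` reports no verdict, so I only have my own checks to go on.

- **Lid:** I pressed and released the latch once, and the lid sprang open without the arm touching it.
- **Medium ring:** I pinched its wall at the finger notch, laid it on the rubber pad, took it again across its outside, and lowered it onto the large ring.
- **Small ring:** I lowered it onto the medium ring until I read 3.5 N of contact, 0.1 mm from the predicted full-down height.

**Last checks:**
- The side view and its overlay show all three rings flush and level on the arbor.
- The lid is open and the gripper is clear of everything.
- The bystanders look unmoved.

**What disagreed or could not be confirmed:**
- **Final ring fits:** The last numeric fits of the small ring put it at (0.538, -0.137) from the top camera and (0.537, -0.139) from the side. Both are poor fits, because the arm blocked part of the top view and the fit ignores the arbor and the other green rings. I relied on the overlay and the height instead.
- **Small ring grip:** The opening read about 52 mm on the 54 mm ring, though the ring looked centred and level.
- **Latch:** I judged that it was back up only from the picture, where the gripper is close to it.

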